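# Nest the covers, prise the tin, set out the biscuits

## Robot

A 6-joint arm with a two-finger parallel gripper is mounted at the origin on the work surface. World frame = base frame: x ahead of the robot, y to its left, z up, the work surface at z = 0. Lengths are in mm, angles in rad, forces in N, time in s.
With the tool pointing down it reaches from about 275 to 1000 mm from the base axis. Payload 8.4 kg.
Tool frame: the origin (TCP) lies at the very end of the fingers, on their centre line; the grasp point (between the pads) lies 19 mm behind it; z points along the fingers, y is the direction in which the jaws open and shut (so a half turn about z gives the same grasp; the last joint's range is limited). The gripper opens to 85 mm and grips with 20 to 120 N. Pads are 22 mm wide; open, the fingers measure 114 mm over their backs; the gripper's body (76 mm by 85 mm) begins 54 mm behind the grasp point. The pads swing forward as they close: fully open they stand 13 mm farther back than shut.
Start: joints at [-1.121, 0.353, 1.633, -0, 1.155, -0.002], TCP at [272.865, -562.292, 231.281] pointing down, gripper open.
Joint ranges: [-2.63, 2.63], [-0.92, 2.1], [0.06, 2.66], [-1.3, 4.44], [0, 2.69], [-3.02, 3.02]. Speed limits (rad/s): [2.22, 2.22, 2.79, 3.14, 3.14, 3.14].

## Interface

Orientations are given as [roll, pitch, yaw] about the fixed x, y, z axes, in that order (R = Rz(yaw) Ry(pitch) Rx(roll)).
In Python, from rig import sense, grab_frame, get_calibration, sign_off, boxes_of, trace gives the robot as it stands.
- The arm moves only by the tool servo_tool, never from a script. Its argument "rows" is a list of rows, each a list of 3 entries, a list of its own where there are three numbers: the finger opening in mm, from 0 to 85.4, then the shift along the tool's x, y, z in mm, then the turn, a rotation vector about the tool's x, y, z in degrees. A call has 1 to 8 rows; each row shifts and turns the commanded pose from where the row before left it, along the tool's axes as they then stand; what a row does not reach is not made up. A row lasts 1/8 s, in which the tool goes at most 62.5 mm and 10.7 degrees, less where a joint would pass 70% of its speed; a pose out of reach is approached as far as the arm can. A call is refused whole if a number of a shift passes 62.5 or a number of a turn 10.7, either way. A call with a gripper value outside its range is refused whole. The fingers move at their own pace and stop on an object; "force" is the grip in N (left out, the last holds). Time passes only in rows, so rows that do not move let the fingers close. It gives the time, the measured TCP pose, the force and the opening at its end, in the units of the state.
- sense(): the state, without advancing time (a new reading comes with each control period).
- grab_frame(name): name is "side" or "top" or "wrist"; returns the picture (400x640x3 uint8, blue, green, red); there is no depth.
- get_calibration(name): a dict with "intrinsics" (3x3 intrinsics, pixels), "k1" (the pictures are not rectified: a ray, as slopes to the right and down, at radius r is drawn at 1 + k1 r^2 times it, then the intrinsics apply), "world_to_cam" (4x4, takes a point from world to camera coordinates). Camera axes: x right, y down, z forward; pixel columns grow to the right and rows downward; lengths in mm; the calibration is good to about 2 mm. A picture is of the moment at which its call begins: read the wrist's pose just before it. get_calibration takes no time and is no camera call; for the wrist camera it gives the pose at the moment of the call.
- sign_off(): hands the job in, once; it reports no verdict.
Trained networks look in the newest picture that a camera, given by its name, has taken for a name from the list of things; names that differ only in an ending like _2 or _b are one class to them, and where a whole thing is asked for, a point or a joint stands for the part that bears it (a point fixed in the world has none). Each returns a list of dicts, best first, with "conf" (0 to 1); they miss things now and then, are a little off and sometimes report something else, mostly with a low value. They report only what shows in the picture. A call takes as long as a camera call.
- boxes_of(camera, thing): "centre" ([x, y, z] in mm, in the coordinates of the camera as it stood for that picture, good to about 4 mm: the middle of the surface that is visible of it).
- trace(camera, thing): "mask" (400x640 bool, what is visible of it).
The state is a dict: "clock": time; "qpos": joint angles; "qvel": joint speeds; "joint_efforts": joint torques, N m; "eef_pos": TCP position; "tcp_rot": TCP orientation; "contact_force": force on the tool from outside, world axes, zero at the start; "wrist_torque": the same for the moment, N m; "opening": opening from 0.0 (shut) to 1.0 (fully open).
Only numpy, scipy, OpenCV 4.12 (cv2) and the standard library are available. Lean on these libraries where they do the work, as an engineer would, in place of code of your own. Each camera call takes 0.05 s, during which the arm holds its last target. There are 200 camera calls.

## Task

Get the biscuit counter ready to open: clear the domed covers out of the shallow display tray and nest them, still upside down, in one stack on the round board, widest at the bottom and each cupped inside the next. Lever the biscuit tin's hinged lid up with the palette knife through the notch in its front, swing the lid right back so that it stays open, and leave the knife lying on the flat carton it came from. Lay all the biscuit packs from the tin out on the floor of the display tray, and do not disturb the other sweets on the counter.

Things in the scene. Friction and masses are not known exactly. Their poses are not given: they have to be found in the camera images.
- cover_wide: The widest domed cover: plain steel dome, upside down like a bowl on its flat black knob; 140 mm across the rim, 52 mm high, 160 g. Origin: underside of the knob, z up. Knob 52 mm across, 16 mm high; shell 4 mm, flat floor inside 58 mm across at z 20 mm; the top 15 mm is an upright rim band 8 mm thick (outer radius 70 mm) to pinch from above, one finger inside. 12 flat facets, centred at 0, 30.. deg from its x. May be absent.
- cover_mid: The middle domed cover: plain steel dome, upside down like a bowl on its flat black knob; 116 mm across the rim, 54 mm high, 130 g. Origin: underside of the knob, z up. Knob 48 mm across, 16 mm high; shell 4 mm, flat floor inside 50 mm across at z 20 mm; the top 15 mm is an upright rim band 8 mm thick (outer radius 58 mm) to pinch from above, one finger inside. 12 flat facets, centred at 0, 30.. deg from its x. May be absent.
- cover_small: The smallest domed cover: plain steel dome, upside down like a bowl on its flat black knob; 92 mm across the rim, 56 mm high, 100 g. Origin: underside of the knob, z up. Knob 40 mm across, 16 mm high; shell 4 mm, flat floor inside 42 mm across at z 20 mm; the top 15 mm is an upright rim band 8 mm thick (outer radius 46 mm) to pinch from above, one finger inside. 12 flat facets, centred at 0, 30.. deg from its x. May be absent.
- board: Fixed round wooden board, 150 mm across, 12 mm thick, on which the covers are kept; origin: centre of its underside. Nested properly, each cover's knob stands on the inside floor of the one below, so its origin is 20 mm higher and its rim stands 22 mm above the next (24 mm if the middle one is absent).
- tray: Fixed shallow cardboard display tray, 310 mm (x) by 310 mm (y), walls 4 mm thick and 18 mm high, floor 4 mm thick; origin: centre of its underside. The covers lie in it at the start; the biscuits belong in it.
- knife: Loose palette knife, 215 mm long, lying flat; x runs from handle to blade. Origin: underside, where handle meets blade. Dark wooden handle 100 mm long (x -100 to 0), 22 mm wide (y), 18 mm thick (z 0 to 18); steel blade x 0 to 115, 26 mm wide with a round end, 2.6 mm thick, at mid-thickness of the handle (z 9). 90 g.
- knife_grip (a point): Point inside the knife's handle near its centre of mass, 18 mm behind the blade.
- knife_tip (a point): End of the knife's blade, mid-thickness; 133 mm ahead of knife_grip.
- carton: Fixed flat closed cardboard carton, 150 (x) by 100 (y) by 35 mm high, with the knife lying lengthwise on it at the start; origin: centre of its underside.
- carton_top (a point): Centre of the carton's top face.
- tin: Fixed blue biscuit tin, 160 mm deep (x, front at -x), 240 mm wide (y), 70 mm high without lid; walls and floor 4 mm. Origin: centre of its underside. Its front faces the robot roughly.
- tin_notch (a point): Middle of the prising notch at the top of the tin's front wall, on the outer face: a gap 60 mm wide and 10 mm high (60 to 70 mm above the tin's foot) between wall and closed lid; too low for fingers, open to the inside.
- tin_hinge (a point): Middle of the lid's hinge axis, 70 mm up at the tin's back edge; the axis runs along the tin's y.
- tin_lid (a joint): Lid angle in rad: 0 shut, grows as the lid rises, 1.95 at its stop (leaning back past upright). The lid is 5 mm thick, its underside in the plane of the hinge axis, its front edge 164 mm from it (4 mm out over the front); weighs 120 g; its hinge is stiff (about 0.17 N m friction, so some 2 N under the lip to move it) and it stays where left.
- pack1: Wrapped biscuits, a brown and cream brick 66 mm (x) by 30 mm (y) by 44 mm high (z), 80 g, standing in the tin at the start, lengthwise to the tin's x; origin: centre of its underside. May be absent.
- pack1_mid (a point): Middle of pack1, 22 mm above its underside. May be absent.
- pack2: Wrapped biscuits, a brown and cream brick 66 mm (x) by 30 mm (y) by 44 mm high (z), 80 g, standing in the tin at the start, lengthwise to the tin's x; origin: centre of its underside. May be absent.
- pack2_mid (a point): Middle of pack2, 22 mm above its underside. May be absent.
- pack3: Wrapped biscuits, a brown and cream brick 66 mm (x) by 30 mm (y) by 44 mm high (z), 80 g, standing in the tin at the start, lengthwise to the tin's x; origin: centre of its underside. May be absent.
- pack3_mid (a point): Middle of pack3, 22 mm above its underside. May be absent.
- sweet_jar: Bystander: amber sweet jar, 76 mm across, 120 mm high; origin at its underside.
- lolly_cup: Bystander: white cup of lollipops, 76 mm across, 160 mm high with the lollipops; origin at its underside.
- bar_box: Bystander: low box of bars, 75 by 130 by 31 mm; origin at its underside.

How it is judged (in metres and radians):
On the way:
1. the shut tin lid is levered up with the palette knife (value of joint tin_lid above 0.12 rad and contact force between knife and tin_lid above 0.2 N), for 0.1 s.
At the end, for the whole second after the job is handed in: Covers nested upside down (0.12 rad) on the board (55 mm of centre), widest lowest, each 16-25 mm above the next, centres within 15 mm (small in wide 22). Lid beyond 1.4 rad. Knife on its carton (handle within 60 mm of centre). Packs inside the tray on its floor (centres below 45 mm). All at rest (horizontal distance between cover_wide and cover_mid below 0.015 m and z of cover_mid in the frame of cover_wide between 0.016 and 0.025 m and horizontal distance between cover_mid and cover_small below 0.015 m and z of cover_small in the frame of cover_mid between 0.016 and 0.025 m and horizontal distance between cover_wide and cover_small below 0.022 m and z of cover_small in the frame of cover_wide between 0.016 and 0.046 m and horizontal distance between each of cover_wide, cover_mid, cover_small and board below 0.055 m and height (world z) of cover_wide between 0.008 and 0.058 m and angle between each of cover_wide, cover_mid, cover_small's own z axis and vertical below 0.12 rad and linear speed of each of cover_wide, cover_mid, cover_small, pack1, pack2, pack3, knife below 0.02 m/s and height (world z) of cover_mid between 0.008 and 0.058 m and height (world z) of cover_small between 0.008 and 0.058 m and x of pack1_mid in the frame of tray between -0.135 and 0.135 m and y of pack1_mid in the frame of tray between -0.135 and 0.135 m and height (world z) of each of pack1_mid, pack2_mid, pack3_mid below 0.045 m and x of pack2_mid in the frame of tray between -0.135 and 0.135 m and y of pack2_mid in the frame of tray between -0.135 and 0.135 m and x of pack3_mid in the frame of tray between -0.135 and 0.135 m and y of pack3_mid in the frame of tray between -0.135 and 0.135 m and horizontal distance between knife_grip and carton_top below 0.06 m and height (world z) of knife_grip between 0.039 and 0.053 m and value of joint tin_lid above 1.4 rad); the robot touches nothing.
It fails at once if the sweet_jar is pushed aside or tipped (distance of sweet_jar from where it was at the start of the episode above 0.03 m or angle between sweet_jar's own z axis and vertical above 0.5 rad).
It fails at once if the lolly_cup is pushed aside or tipped (distance of lolly_cup from where it was at the start of the episode above 0.03 m or angle between lolly_cup's own z axis and vertical above 0.5 rad).
It fails at once if the bar_box is pushed aside or tipped (distance of bar_box from where it was at the start of the episode above 0.03 m or angle between bar_box's own z axis and vertical above 0.5 rad).
Of cover_wide, cover_mid, cover_small only 2 to 3 are there at a start; the rules pass over those that are not, and their reading is None.
Of pack1, pack2, pack3 only 2 to 3 are there at a start; the rules pass over those that are not, and their reading is None.
At some moment in a run one of cover_wide, cover_mid, cover_small may be knocked a few centimetres aside while the robot is not near it.
Once in a run the grip may slacken for a moment while it holds something.
It also fails if it takes over 208 s, if anything falls off the work surface, if the arm or the gripper's body presses on something with over 40 N, if the wrist force passes 120 N, or if a joint passes its speed limit or range.

## Working session

There is one attempt and no reset: what is moved stays moved. The work goes in short steps, Python scripts to look and compute and a tool call to move; the robot and the scene stay as the last step left them, time stands still between calls to the robot, and variables do not carry over. Pictures are saved under pics/ and viewed, about 12 in all and at most 16, crops included, and the job is handed in when it is done.

Besides the shell and the picture viewer there is one more tool, called after "Emit:" as name(argument=value, ...), one argument or row to a line, values as JSON. servo_tool: Moves the arm, as the interface text tells. Its arguments: {"type":"object","properties":{"rows":{"type":"array","items":{"type":"array"}},"force":{"type":"number"}},"required":["rows"]}

```bash
ls; mkdir -p pics
cat > h.py <<'E'
import numpy as np, cv2
from rig import *
from scipy.spatial.transform import Rotation as R
def w2c(cam): return np.array(get_calibration(cam)["world_to_cam"],float)
def toworld(T,p):
    return T[:3,:3].T@(np.array(p)-T[:3,3])
def ray(cam,uv,c=None):
    c=c or get_calibration(cam);K=np.array(c["intrinsics"]);k=c["k1"]
    d=np.linalg.solve(K,[uv[0],uv[1],1.]);x=d[:2].copy()
    for _ in range(30): x=d[:2]/(1+k*(x@x))
    T=np.array(c["world_to_cam"]);Rm=T[:3,:3]
    return -Rm.T@T[:3,3], Rm.T@np.array([x[0],x[1],1.])
def onz(cam,uv,z,c=None):
    o,d=ray(cam,uv,c); return o+d*(z-o[2])/d[2]
def proj(cam,p,c=None):
    c=c or get_calibration(cam);T=np.array(c["world_to_cam"]);q=T[:3,:3]@np.array(p)+T[:3,3]
    x=q[:2]/q[2];x=x*(1+c["k1"]*(x@x));K=np.array(c["intrinsics"]);return (K@[x[0],x[1],1])[:2]
E
cat > a.py <<'E'
from h import *
s=sense();print({k:np.round(v,3) for k,v in s.items()})
for cam in ("side","top"):
    im=grab_frame(cam);cv2.imwrite(f"pics/{cam}0.png",im);T=w2c(cam);print(cam,"pos",np.round(-T[:3,:3].T@T[:3,3]))
    for n in "cover_wide cover_mid cover_small board tray knife carton tin tin_lid pack1 sweet_jar lolly_cup bar_box".split():
        print(n,[(round(d["conf"],2),np.round(toworld(T,d["centre"])).tolist()) for d in boxes_of(cam,n)][:4])
print(sense()["clock"])
E
python3 a.py
```

```text
pics
{'clock': np.float64(0.0), 'qpos': array([-1.121,  0.354,  1.634,  0.   ,  1.155, -0.002]), 'qvel': array([0.001, 0.001, 0.002, 0.001, 0.001, 0.   ]), 'joint_efforts': array([-1.0000e-03, -6.0526e+01, -3.4206e+01, -0.0000e+00,  9.0000e-03,
       -0.0000e+00]), 'eef_pos': array([ 272.675, -561.845,  230.544]), 'tcp_rot': array([-3.14 , -0.   ,  0.452]), 'contact_force': array([-0.569, -0.692, -0.245]), 'wrist_torque': array([ 0.01 ,  0.001, -0.024]), 'opening': np.float64(0.999)}
side pos [ 128.  984. 1053.]
cover_wide [(0.7, [641.0, -5.0, 37.0])]
cover_mid [(0.68, [515.0, -80.0, 37.0])]
cover_small []
board [(0.95, [590.0, -377.0, 9.0])]
tray [(0.93, [547.0, 60.0, 3.0])]
knife [(0.7, [414.0, -259.0, 47.0]), (0.24, [498.0, 395.0, 78.0])]
carton [(0.74, [758.0, 107.0, 88.0]), (0.64, [413.0, -238.0, 36.0]), (0.62, [498.0, 397.0, 75.0])]
tin [(0.81, [501.0, 393.0, 79.0])]
tin_lid [(0.93, [510.0, 377.0, 73.0])]
pack1 []
sweet_jar [(0.62, [760.0, 106.0, 88.0])]
lolly_cup [(0.58, [739.0, -171.0, 79.0])]
bar_box [(0.84, [766.0, -43.0, 28.0]), (0.45, [548.0, 59.0, 4.0])]
top pos [ 425.   -7. 1186.]
cover_wide [(0.74, [642.0, 11.0, 30.0]), (0.73, [781.0, -54.0, 24.0])]
cover_mid [(0.81, [512.0, -63.0, 36.0])]
cover_small [(0.53, [641.0, 9.0, 32.0])]
board [(0.84, [589.0, -378.0, 13.0])]
tray [(0.65, [565.0, 36.0, 2.0])]
knife [(0.56, [414.0, -280.0, 46.0])]
carton [(0.74, [427.0, -263.0, 39.0])]
tin [(0.98, [510.0, 360.0, 79.0]), (0.7, [430.0, -260.0, 37.0])]
tin_lid [(0.87, [513.0, 364.0, 77.0]), (0.74, [592.0, -381.0, 9.0]), (0.37, [759.0, 85.0, 121.0])]
pack1 [(0.46, [756.0, 83.0, 118.0])]
sweet_jar [(0.8, [754.0, 83.0, 119.0]), (0.6, [431.0, -258.0, 31.0])]
lolly_cup [(0.93, [743.0, -181.0, 78.0])]
bar_box [(0.77, [781.0, -56.0, 25.0])]
1.4
```

View pics/top0.png

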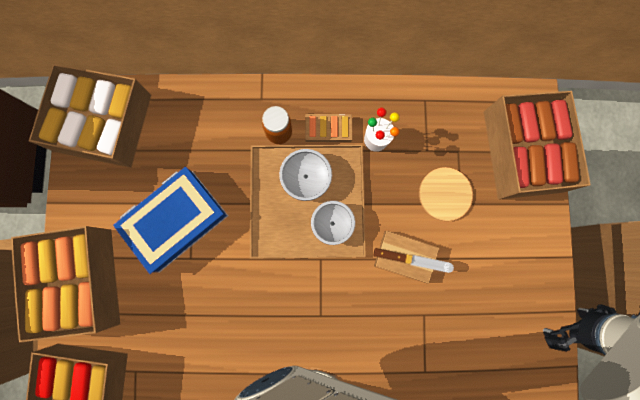

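View pics/side0.png

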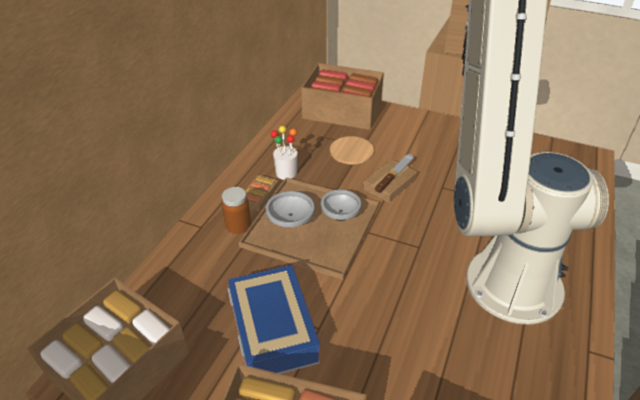

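The pictures show two covers in the tray, wide at top-view (305,175) and mid at (333,222). The board is at (446,194) and the tin at (170,220), turned about 37°. The knife lies on its carton with the handle left (387,257) and blade right (440,266). Next I'll get precise outlines from the masks.

```bash
cat > b.py <<'E'
from h import *
def outline(cam,n,z):
    t=trace(cam,n)
    if not t: return None
    m=t[0]["mask"].astype(np.uint8);cs,_=cv2.findContours(m,cv2.RETR_EXTERNAL,cv2.CHAIN_APPROX_NONE)
    c=max(cs,key=cv2.contourArea)[:,0,:];cal=get_calibration(cam)
    return round(t[0]["conf"],2),np.array([onz(cam,p,z,cal)[:2] for p in c],np.float32)
if __name__=="__main__":
    grab_frame("top")
    for n,z in (("cover_wide",56),("cover_mid",58),("cover_small",60),("board",12),("tray",18),("knife",45),("carton",35),("tin_lid",75),("tin",75),("bar_box",31)):
        o=outline("top",n,z)
        if o is None: print(n,None);continue
        (c,s,a)=cv2.minAreaRect(o[1]);cc,r=cv2.minEnclosingCircle(o[1])
        print(n,o[0],"rect",np.round(c,1),np.round(s,1),round(a,1),"circ",np.round(cc,1),round(2*r,1))
        if n=="knife": print(o[1][::12].round().tolist())
    for n,zz in (("cover_wide",56),("cover_mid",58)):
        pass
    grab_frame("side")
    for n,z in (("cover_wide",56),("cover_mid",58),("board",12),("tin_lid",75)):
        o=outline("side",n,z)
        if o is None: print(n,None);continue
        cc,r=cv2.minEnclosingCircle(o[1]);c,s,a=cv2.minAreaRect(o[1]);print("side",n,o[0],np.round(cc,1),round(2*r,1),"rect",np.round(c,1),np.round(s,1),round(a,1))
    print(w2c("wrist")@np.eye(4)[:,3],get_calibration("wrist")["intrinsics"])
    T=w2c("wrist");print("wristcam pos",-T[:3,:3].T@T[:3,3],"fwd",T[2,:3])
E
python3 b.py
```

```text
cover_wide 0.6 rect [639.4  10. ] [137.6 137.5] 63.6 circ [640.8   9.7] 144.7
cover_mid 0.66 rect [509.4 -63.7] [115.2 112.7] 0.1 circ [509.7 -63.9] 118.3
cover_small None
board 0.78 rect [ 593.6 -381. ] [148.6 154.3] 72.2 circ [ 594.  -381.9] 156.8
tray 0.69 rect [574.4   4.6] [314.6 314.4] 1.2 circ [573.6   4.9] 430.3
knife 0.82 rect [ 414.1 -279.8] [213.5  31.9] 75.2 circ [ 413.1 -279.5] 213.6
[[441.0, -179.0], [423.0, -191.0], [415.0, -223.0], [407.0, -255.0], [399.0, -287.0], [388.0, -318.0], [383.0, -351.0], [387.0, -383.0], [406.0, -362.0], [414.0, -330.0], [422.0, -298.0], [425.0, -266.0], [431.0, -234.0], [436.0, -202.0]]
carton 0.63 rect [ 446.1 -269.6] [153.7  51.5] 73.2 circ [ 446.8 -269.7] 154.0
tin_lid 0.92 rect [516.4 365.6] [166.1 245.1] 40.2 circ [514.9 364.4] 284.7
tin 0.72 rect [515.3 361.1] [184.4 252.3] 39.7 circ [514.2 359.3] 300.6
bar_box 0.86 rect [775.8 -54.3] [ 77.7 128.2] 0.3 circ [778.1 -54.3] 144.7
side cover_wide 0.64 [634.6  16.2] 150.6 rect [635.4  16. ] [142.  134.1] 79.1
side cover_mid 0.91 [508.2 -51.5] 131.8 rect [506.6 -50.8] [112.5 128.4] 22.8
side board 0.69 [ 593.1 -377.8] 167.0 rect [ 593.5 -379.2] [147.7 162.4] 22.7
side tin_lid 0.88 [517.3 370.6] 285.3 rect [516.2 368.1] [168.2 248.1] 40.0
[-624.71096213  -42.50032568  380.32751786    1.        ] [[354.76199483   0.         321.71623404]
 [  0.         354.76199483 202.89683893]
 [  0.           0.           1.        ]]
wristcam pos [ 347.49893887 -525.59212427  373.78669199] fwd [-0.2908912  -0.14162985 -0.94621525]
```

```bash
cat > plan.py <<'E'
from h import *
def wrap(a): return (a+180)%360-180
def plan(*wps,start=None,half=True):
    """wps: (x,y,z,yawdeg). prints yaw turn (about tool z) then shift in the turned tool axes"""
    s=sense();p=np.array(s["eef_pos"],float) if start is None else np.array(start[:3],float);yaw=np.degrees(s["tcp_rot"][2]) if start is None else start[3]
    if start is None: print("now",p.round(1),np.degrees(s["tcp_rot"]).round(2),"t",round(float(s["clock"]),2),"q6",round(s["qpos"][5],2))
    for w in wps:
        d=wrap(w[3]-yaw);yaw=w[3];c,n=np.cos(np.radians(yaw)),np.sin(np.radians(yaw))
        v=np.array(w[:3],float)-p;p=np.array(w[:3],float)
        sh=np.array([c*v[0]+n*v[1],n*v[0]-c*v[1],-v[2]])
        q6=np.degrees(np.arctan2(p[1],p[0]))+90-yaw
        print("->",np.round(w,1),"turn z",round(-d,1),f"({int(np.ceil(abs(d)/10.6))} rows)","shift",sh.round(1),"len",round(np.linalg.norm(sh)),f"q6~{wrap(q6):.0f}")
E
python3 -c "
from plan import *
plan((590,-20,231,0))"
```

```text
now [ 272.9 -562.3  231.3] [180.     0.    25.88] t 2.2 q6 -0.0
-> [590 -20 231   0] turn z 25.9 (3 rows) shift [ 3.171e+02 -5.423e+02  3.000e-01] len 628 q6~88
```

Emit:
servo_tool(
  rows=[
    [85,[0,0,0],[0,0,8.6]],
    [85,[0,0,0],[0,0,8.6]],
    [85,[0,0,0],[0,0,8.7]],
    [85,[24.4,-41.7,0],[0,0,0]],
    [85,[24.4,-41.7,0],[0,0,0]],
    [85,[24.4,-41.7,0],[0,0,0]],
    [85,[24.4,-41.7,0],[0,0,0]],
    [85,[24.4,-41.7,0],[0,0,0]],
  ],
  force=60,
)

```text
clock: 3.2
eef_pos: [395.6, -352.5, 231.5]
tcp_rot: [3.141, -0.0, -0.0]
contact_force: [0.6, 0.4, -0.1]
opening: 0.99
```

Emit:
servo_tool(
  rows=[
    [50,[24.4,-41.7,0],[0,0,0]],
    [50,[24.4,-41.7,0],[0,0,0]],
    [50,[24.4,-41.7,0],[0,0,0]],
    [50,[24.4,-41.7,0],[0,0,0]],
    [50,[24.4,-41.7,0],[0,0,0]],
    [50,[24.4,-41.7,0],[0,0,0]],
    [50,[24.4,-41.7,0],[0,0,0]],
    [50,[24.4,-41.7,0],[0,0,0]],
  ],
)

```text
clock: 4.2
eef_pos: [591.0, -18.8, 231.4]
tcp_rot: [3.141, -0.0, -0.0]
contact_force: [0.3, -0.5, -0.1]
opening: 0.582
```

```bash
cat > c.py <<'E'
from plan import *
plan()
im=grab_frame("wrist");cv2.imwrite("pics/w1.png",im)
import json;c=get_calibration("wrist")
from b import outline
for n,z in (("cover_wide",56),("cover_mid",58)):
    T=w2c("wrist");print(n,[(round(d["conf"],2),toworld(T,d["centre"]).round(1)) for d in boxes_of("wrist",n)][:2])
    o=outline("wrist",n,z)
    if o: cc,r=cv2.minEnclosingCircle(o[1]);e=cv2.fitEllipse(o[1]);print(n,o[0],np.round(cc,1),round(2*r,1),np.round(e[0],1),np.round(e[1],1))
E
python3 c.py
```

```text
now [591.  -18.8 231.4] [ 1.7999e+02 -2.0000e-02 -0.0000e+00] t 4.2 q6 1.54
cover_wide [(0.67, array([641.3,  18.1,  28.6]))]
cover_wide 0.92 [639.9  10.6] 138.4 [639.9  10.4] [136.2 136.4]
cover_mid [(0.98, array([507.1, -57.2,  31.7])), (0.65, array([638. ,  14.7,  29.7]))]
cover_mid 0.79 [512.4 -63.6] 119.7 [515.4 -60.6] [108.6 118.6]
```

View pics/w1.png

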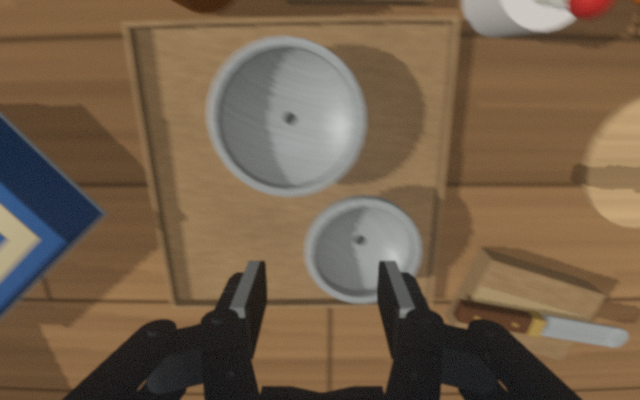

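The wrist view shows wide at (288,117) and mid at (363,250), with space on the +y (left) side of each. I'll estimate the facet phase from rim edges on a warped rim plane.

```bash
cat > facet.py <<'E'
from plan import *
def facet(cam,im,cal,c,Rr,z):
    """subpixel outer-rim radius vs angle; returns refined centre, 12-fold phase (facet centre angle mod 30) and amplitude"""
    g=cv2.cvtColor(im,cv2.COLOR_BGR2GRAY).astype(np.float32);hsv=cv2.cvtColor(im,cv2.COLOR_BGR2HSV)[:,:,1].astype(np.float32)
    c=np.array(c,float)
    for it in range(4):
        th=np.radians(np.arange(0,360,2));rs=np.arange(Rr-9,Rr+9,.5)
        P=np.array([[proj(cam,[c[0]+r*np.cos(t),c[1]+r*np.sin(t),z],cal) for r in rs] for t in th],np.float32)
        S=cv2.remap(hsv,P[:,:,0].copy(),P[:,:,1].copy(),cv2.INTER_LINEAR)
        G=np.gradient(cv2.GaussianBlur(S,(5,1),0),axis=1)
        G=np.maximum(G,0)**2;rr=(G*rs).sum(1)/(G.sum(1)+1e-6)
        A=np.c_[np.ones_like(th),np.cos(th),np.sin(th)];w=np.ones(len(th),bool)
        for _ in range(3):
            k=np.linalg.lstsq(A[w],rr[w],rcond=None)[0];res=rr-A@k;w=abs(res)<2.5*res[w].std()+.3
        c=c+k[1:]
    h=(res[w]*np.exp(-12j*th[w])).mean()
    amp=2*abs(h);ph=np.degrees(np.angle(-h.conjugate()))/12  # res min at facet centre
    return c.round(1),round(k[0],1),"phase",round(ph%30,1),"amp",round(amp,2),"n",w.sum(),"std",round(res[w].std(),2)
if __name__=="__main__":
    im=cv2.imread("pics/w1.png");cal=get_calibration("wrist")
    for n in 7,11,12,13,17: pass
    print(facet("wrist",im,cal,(640,10),70,56));print(facet("wrist",im,cal,(510,-63),58,58))
    im=cv2.imread("pics/top0.png");cal=get_calibration("top")
    print(facet("top",im,cal,(640,10),70,56));print(facet("top",im,cal,(510,-63),58,58))
E
python3 facet.py
python3 -c "
from plan import *
plan((641,76.5,120,0),(641,76.5,42,0))"
```

```text
(array([639.9,  10.6]), np.float64(70.2), 'phase', np.float64(29.9), 'amp', np.float64(0.04), 'n', np.int64(180), 'std', np.float64(0.63))
(array([513. , -60.9]), np.float64(59.0), 'phase', np.float64(22.9), 'amp', np.float64(0.17), 'n', np.int64(171), 'std', np.float64(0.87))
(array([639.3,   8.2]), np.float64(70.2), 'phase', np.float64(8.9), 'amp', np.float64(0.05), 'n', np.int64(180), 'std', np.float64(0.28))
(array([511.1, -63.8]), np.float64(58.2), 'phase', np.float64(8.4), 'amp', np.float64(0.02), 'n', np.int64(180), 'std', np.float64(0.24))
now [589.7 -20.5 231.1] [1.7998e+02 4.0000e-02 3.0000e-02] t 4.45 q6 1.53
-> [641.   76.5 120.    0. ] turn z 0.0 (1 rows) shift [ 51.3 -97.  111.1] len 156 q6~97
-> [641.   76.5  42.    0. ] turn z 0 (0 rows) shift [ 0.  0. 78.] len 78 q6~97
```

Emit:
servo_tool(
  rows=[
    [45,[12.8,-24.2,27.8],[0,0,0]],
    [45,[12.8,-24.2,27.8],[0,0,0]],
    [45,[12.8,-24.0,27.8],[0,0,0]],
    [45,[12.8,-24.0,27.7],[0,0,0]],
    [45,[0,0,25],[0,0,0]],
    [45,[0,0,25],[0,0,0]],
    [45,[0,0,18],[0,0,0]],
    [45,[0,0,10],[0,0,0]],
  ],
)

```text
clock: 5.45
eef_pos: [641.0, 75.1, 41.4]
tcp_rot: [3.141, 0.001, -0.001]
contact_force: [0.2, -0.4, -0.1]
opening: 0.524
```

Emit:
servo_tool(
  rows=[
    [4,[0,0,0],[0,0,0]],
    [4,[0,0,0],[0,0,0]],
    [4,[0,0,0],[0,0,0]],
    [4,[0,0,0],[0,0,0]],
    [4,[0,0,0],[0,0,0]],
    [4,[0,0,0],[0,0,0]],
  ],
  force=50,
)

```text
clock: 6.2
eef_pos: [641.9, 76.5, 42.7]
tcp_rot: [-3.141, -0.001, -0.0]
contact_force: [0.1, 2.9, 3.4]
opening: 0.077
```

Emit:
servo_tool(
  rows=[
    [4,[0,0,-8],[0,0,0]],
    [4,[0,0,-20],[0,0,0]],
    [4,[0,0,-25],[0,0,0]],
    [4,[-12,0,-17],[0,0,0]],
    [4,[-18,0,0],[0,0,0]],
    [4,[-18,10,0],[0,0,0]],
    [4,[0,25,0],[0,0,0]],
    [4,[0,35,0],[0,0,0]],
  ],
)

```text
clock: 7.2
eef_pos: [592.3, 6.1, 113.0]
tcp_rot: [-3.141, 0.0, 0.001]
contact_force: [-0.3, -0.2, -1.3]
opening: 0.079
```

Emit:
servo_tool(
  rows=[
    [4,[0,35,0],[0,0,0]],
    [4,[0,35,0],[0,0,0]],
    [4,[0,35,0],[0,0,0]],
    [4,[0,35,0],[0,0,0]],
    [4,[0,35,0],[0,0,0]],
    [4,[0,35,0],[0,0,0]],
    [4,[0,35,0],[0,0,0]],
    [4,[0,35,0],[0,0,0]],
  ],
)

```text
clock: 8.2
eef_pos: [592.4, -274.6, 112.8]
tcp_rot: [-3.141, 0.0, -0.0]
contact_force: [0.2, 0.8, -1.3]
opening: 0.081
```

```bash
cat > d.py <<'E'
from plan import *
from b import outline
im=grab_frame("wrist");cv2.imwrite("pics/w2.png",im);T=w2c("wrist")
s=sense();print(s["opening"],s["contact_force"])
for n in ("board","cover_wide"): print(n,[(round(d["conf"],2),toworld(T,d["centre"]).round(1)) for d in boxes_of("wrist",n)][:2])
o=outline("wrist","cover_wide",125);print(cv2.minEnclosingCircle(o[1]),cv2.fitEllipse(o[1]))
o=outline("wrist","board",12);print(cv2.minEnclosingCircle(o[1]))
grab_frame("side");T=w2c("side")
for n in ("board","cover_wide"): print(n,[(round(d["conf"],2),toworld(T,d["centre"]).round(1)) for d in boxes_of("side",n)][:2])
plan((594,-314,112,0))
E
python3 d.py
```

```text
0.08353508550996748 [ 1.55078259 -3.65988814 -0.626456  ]
board [(0.81, array([ 654.7, -372.5,   13.2]))]
cover_wide [(0.86, array([ 602. , -362.9,   98.8]))]
((595.1353149414062, -338.65576171875), 71.11849975585938) ((605.0453491210938, -342.3777160644531), (113.87105560302734, 144.48934936523438), 158.9078369140625)
((639.6219482421875, -370.6667785644531), 58.83820343017578)
board [(0.78, array([ 582.4, -365. ,   10.3])), (0.65, array([502.2, 398.2,  75.7]))]
cover_wide [(0.57, array([ 576. , -357.7,  113.8]))]
now [ 593.1 -272.8  112.3] [-1.7998e+02  2.0000e-02  4.0000e-02] t 8.6 q6 1.14
-> [ 594 -314  112    0] turn z 0.0 (1 rows) shift [ 0.9 41.2  0.3] len 41 q6~62
```

View pics/w2.png

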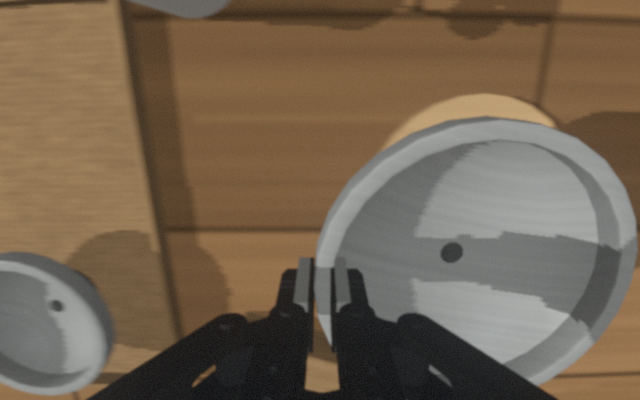

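The wide cover hangs level at the left facet in the pads (rim 320–635 px), over the board at (480,105). Lowering it.

Emit:
servo_tool(
  rows=[
    [4,[1,21,0],[0,0,0]],
    [4,[0,20,0],[0,0,0]],
    [4,[0,0,20],[0,0,0]],
    [4,[0,0,20],[0,0,0]],
    [4,[0,0,12],[0,0,0]],
    [4,[0,0,6],[0,0,0]],
    [4,[0,0,3],[0,0,0]],
    [4,[0,0,0],[0,0,0]],
  ],
)

```text
clock: 9.6
eef_pos: [594.6, -314.8, 51.5]
tcp_rot: [3.141, -0.0, 0.0]
contact_force: [-0.4, 0.4, -3.2]
opening: 0.083
```

Emit:
servo_tool(
  rows=[
    [4,[0,0,1],[0,0,0]],
    [20,[0,0,0],[0,0,0]],
    [30,[0,0,0],[0,0,0]],
    [30,[0,0,0],[0,0,0]],
    [30,[0,0,-15],[0,0,0]],
    [45,[0,0,-30],[0,0,0]],
    [45,[0,0,-40],[0,0,0]],
    [45,[-20,-30,-20],[0,0,0]],
  ],
)

```text
clock: 10.6
eef_pos: [576.4, -286.6, 158.8]
tcp_rot: [3.139, -0.005, -0.001]
contact_force: [1.0, 0.8, -0.7]
opening: 0.529
```

Emit:
servo_tool(
  rows=[
    [45,[-14,-45,0],[0,0,0]],
    [45,[-14,-45,0],[0,0,0]],
    [45,[-14,-45,0],[0,0,0]],
    [45,[-14,-45,0],[0,0,0]],
    [45,[-14,-45,0],[0,0,0]],
    [45,[0,0,0],[0,0,0]],
  ],
)

```text
clock: 11.35
eef_pos: [503.6, -57.6, 156.2]
tcp_rot: [-3.141, -0.0, 0.003]
contact_force: [0.1, -0.4, 0.4]
opening: 0.524
```

```bash
cat > e.py <<'E'
from plan import *
from b import outline
from facet import facet
im=grab_frame("wrist");cv2.imwrite("pics/w3.png",im);T=w2c("wrist");cal=get_calibration("wrist")
o=outline("wrist","cover_mid",58);c,r=cv2.minEnclosingCircle(o[1]);print("mid",o[0],c,r)
try: print(facet("wrist",im,cal,c,58,58))
except Exception as ex: print(ex)
o=outline("wrist","cover_wide",64);print("wide",o and (o[0],cv2.minEnclosingCircle(o[1])))
im=grab_frame("top");cv2.imwrite("pics/t3.png",im);cal=get_calibration("top")
for n,z,r in (("cover_mid",58,58),("cover_wide",64,70)):
    o=outline("top",n,z);c,rr=cv2.minEnclosingCircle(o[1]);print("top",n,o[0],c,rr);print(facet("top",im,cal,c,r,z))
plan((511,-10,110,0),(511,-10,45,0))
E
python3 e.py; python3 -c "
import cv2,numpy as np
a=cv2.imread('pics/w3.png');b=cv2.imread('pics/t3.png')[130:310,240:560]
cv2.imwrite('pics/m3.png',np.vstack([cv2.resize(a,(480,300)),cv2.resize(b,(480,270))]))"
```

```text
mid 0.82 (513.13916015625, -64.5439224243164) 58.16398239135742
(array([512.5, -64. ]), np.float64(57.7), 'phase', np.float64(14.1), 'amp', np.float64(0.03), 'n', np.int64(180), 'std', np.float64(0.22))
wide None
top cover_mid 0.85 (478.99908447265625, -60.77449035644531) 46.086570739746094
(array([475.1, -59. ]), np.float64(57.1), 'phase', np.float64(4.0), 'amp', np.float64(0.53), 'n', np.int64(180), 'std', np.float64(3.54))
top cover_wide 0.66 (595.40087890625, -381.83123779296875) 71.82142639160156
(array([ 595.8, -381.9]), np.float64(70.7), 'phase', np.float64(15.1), 'amp', np.float64(0.04), 'n', np.int64(180), 'std', np.float64(0.67))
now [504.8 -60.8 155.4] [ 1.7999e+02 -3.0000e-02 -8.0000e-02] t 11.65 q6 1.45
-> [511 -10 110   0] turn z -0.1 (1 rows) shift [  6.2 -50.8  45.4] len 68 q6~89
-> [511 -10  45   0] turn z 0 (0 rows) shift [ 0.  0. 65.] len 65 q6~89
```

View pics/m3.png

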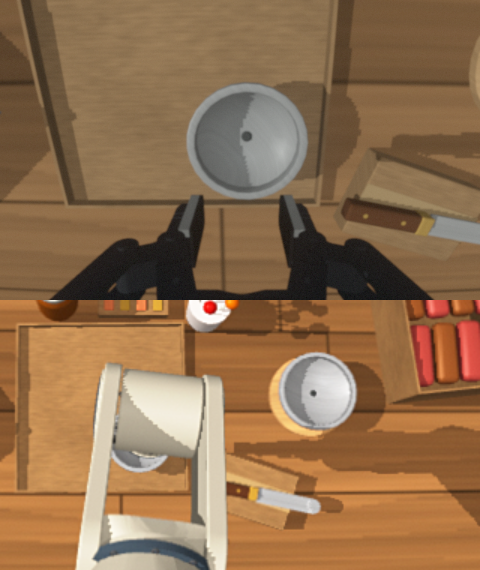

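The mid cover is free at wrist-view (328,187) and the wide cover sits on the board. Grasping mid on its +y side.

Emit:
servo_tool(
  rows=[
    [45,[4,-26,20],[0,0,0]],
    [45,[3.5,-25,25],[0,0,0]],
    [45,[0,0,25],[0,0,0]],
    [45,[0,0,20],[0,0,0]],
    [45,[0,0,12],[0,0,0]],
    [45,[0,0,8],[0,0,0]],
    [45,[0,0,0],[0,0,0]],
  ],
)

```text
clock: 12.52
eef_pos: [511.9, -9.1, 45.0]
tcp_rot: [-3.142, 0.0, -0.001]
contact_force: [-0.2, -0.1, 0.3]
opening: 0.524
```

Emit:
servo_tool(
  rows=[
    [4,[0,0,0],[0,0,0]],
    [4,[0,0,0],[0,0,0]],
    [4,[0,0,0],[0,0,0]],
    [4,[0,0,0],[0,0,0]],
    [4,[0,0,0],[0,0,0]],
    [4,[0,0,0],[0,0,0]],
  ],
  force=50,
)

```text
clock: 13.28
eef_pos: [512.4, -8.7, 45.5]
tcp_rot: [-3.141, -0.001, -0.0]
contact_force: [-0.0, 3.3, 6.1]
opening: 0.082
```

Emit:
servo_tool(
  rows=[
    [4,[0,0,-8],[0,0,0]],
    [4,[0,0,-20],[0,0,0]],
    [4,[0,0,-30],[0,0,0]],
    [4,[0,0,-32],[0,0,0]],
    [4,[8,20,0],[0,0,0]],
    [4,[12,35,0],[0,0,0]],
    [4,[12,35,0],[0,0,0]],
    [4,[12,35,0],[0,0,0]],
  ],
)

```text
clock: 14.28
eef_pos: [555.6, -135.0, 135.3]
tcp_rot: [3.142, 0.001, -0.0]
contact_force: [0.4, 0.4, -0.8]
opening: 0.081
```

Emit:
servo_tool(
  rows=[
    [4,[12,35,0],[0,0,0]],
    [4,[12,35,0],[0,0,0]],
    [4,[10,35,0],[0,0,0]],
    [4,[0,0,0],[0,0,0]],
  ],
)

```text
clock: 14.78
eef_pos: [589.9, -241.2, 135.1]
tcp_rot: [3.141, 0.0, -0.003]
contact_force: [-0.3, 0.1, -0.7]
opening: 0.083
```

```bash
cat > f.py <<'E'
from plan import *
from b import outline
s=sense();tz=s["eef_pos"][2];print(s["opening"],s["contact_force"].round(1) if hasattr(s["contact_force"],"round") else s["contact_force"])
im=grab_frame("wrist");cv2.imwrite("pics/w4.png",im);T=w2c("wrist")
for n in ("cover_mid","cover_wide"):
    print(n,[(round(d["conf"],2),toworld(T,d["centre"]).round(1)) for d in boxes_of("wrist",n)][:2])
    o=outline("wrist",n,tz+13 if n=="cover_mid" else 64);print(o and (o[0],cv2.minEnclosingCircle(o[1]),cv2.fitEllipse(o[1])))
im=grab_frame("top");cv2.imwrite("pics/t4.png",im)
from facet import facet
o=outline("top","cover_wide",64);print(o and (o[0],cv2.minEnclosingCircle(o[1])));
o=outline("top","cover_mid",tz+13);print(o and (o[0],cv2.minEnclosingCircle(o[1])));
plan((596,-328,134,0))
E
python3 f.py
```

```text
0.08306757178151465 [-0.3  0.1 -0.7]
cover_mid [(0.93, array([ 592. , -306.2,  122.2]))]
(0.6, ((591.8342895507812, -292.0823669433594), 59.10845947265625), ((598.953857421875, -293.20660400390625), (94.478515625, 117.07744598388672), 161.1023712158203))
cover_wide [(0.86, array([ 622.2, -412.6,   44.5]))]
(0.77, ((596.44482421875, -374.5467834472656), 72.31572723388672), ((614.867919921875, -390.1726989746094), (89.53948974609375, 142.76406860351562), 141.14828491210938))
(0.78, ((570.8173217773438, -381.3231201171875), 34.32931137084961))
(0.73, ((575.7894897460938, -311.727294921875), 37.655155181884766))
now [ 589.7 -238.1  135.3] [-1.7999e+02  1.0000e-02  4.0000e-02] t 15.18 q6 1.18
-> [ 596 -328  134    0] turn z 0.0 (1 rows) shift [ 6.3 89.9  1.3] len 90 q6~61
```

View pics/w4.png

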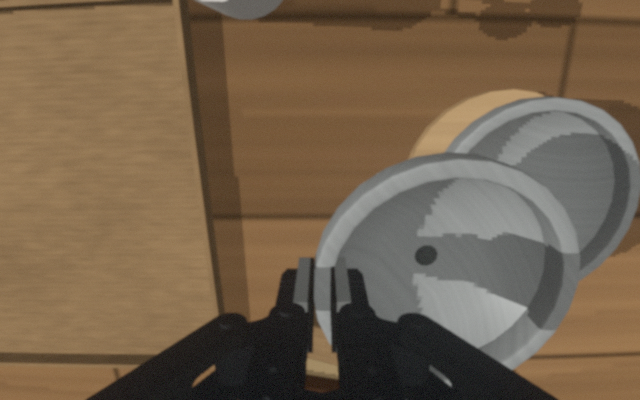

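The held mid cover (rim 318–580 px) is level and clear of the wide one at (550,190). I'll move over it and lower.

Emit:
servo_tool(
  rows=[
    [4,[2,30,0],[0,0,0]],
    [4,[2,30,0],[0,0,0]],
    [4,[1.5,28.5,0],[0,0,0]],
    [4,[0,0,15],[0,0,0]],
    [4,[0,0,20],[0,0,0]],
    [4,[0,0,15],[0,0,0]],
    [4,[0,0,7],[0,0,0]],
    [4,[0,0,0],[0,0,0]],
  ],
)

```text
clock: 16.18
eef_pos: [595.1, -326.8, 77.4]
tcp_rot: [-3.141, 0.001, 0.0]
contact_force: [0.8, -1.3, -0.7]
opening: 0.082
```

Emit:
servo_tool(
  rows=[
    [4,[0,0,3],[0,0,0]],
    [4,[0,0,1.5],[0,0,0]],
    [4,[0,0,0],[0,0,0]],
  ],
)

```text
clock: 16.55
eef_pos: [595.5, -327.4, 74.0]
tcp_rot: [3.141, -0.0, -0.0]
contact_force: [0.7, 0.8, -0.9]
opening: 0.083
```

Emit:
servo_tool(
  rows=[
    [4,[0,0,1],[0,0,0]],
    [15,[0,0,0],[0,0,0]],
    [22,[0,0,0],[0,0,0]],
    [22,[0,0,0],[0,0,0]],
    [22,[0,0,-10],[0,0,0]],
    [22,[0,0,-25],[0,0,0]],
    [45,[0,0,-35],[0,0,0]],
    [45,[-34,-13,-20],[0,0,0]],
  ],
)

```text
clock: 17.55
eef_pos: [563.5, -315.4, 165.4]
tcp_rot: [3.139, -0.004, 0.0]
contact_force: [0.2, -0.5, 0.5]
opening: 0.532
```

Emit:
servo_tool(
  rows=[
    [45,[-45,-20,0],[0,0,0]],
    [45,[-45,-20,0],[0,0,0]],
    [45,[-50,-20,0],[0,0,0]],
    [45,[0,0,0],[0,0,-9.4]],
    [45,[0,0,0],[0,0,-9.4]],
    [45,[0,0,0],[0,0,-9.4]],
    [45,[0,0,0],[0,0,-9.4]],
    [45,[0,0,0],[0,0,-9.4]],
  ],
)

```text
clock: 18.55
eef_pos: [421.6, -254.5, 163.4]
tcp_rot: [3.141, -0.0, 0.825]
contact_force: [0.3, 0.2, -0.3]
opening: 0.528
```

Emit:
servo_tool(
  rows=[
    [45,[0,0,0],[0,0,-9.4]],
    [45,[0,0,0],[0,0,-9.4]],
    [45,[0,0,0],[0,0,-9.4]],
    [45,[0,0,0],[0,0,0]],
  ],
)

```text
clock: 19.05
eef_pos: [421.5, -254.5, 163.3]
tcp_rot: [3.141, 0.0, 1.311]
contact_force: [0.2, -0.5, 0.3]
opening: 0.526
```

```bash
cat > g.py <<'E'
from plan import *
from b import outline
im=grab_frame("wrist");cv2.imwrite("pics/w5.png",im);T=w2c("wrist")
for n,z in (("knife",45),("carton",35)):
    print(n,[(round(d["conf"],2),toworld(T,d["centre"]).round(1)) for d in boxes_of("wrist",n)][:2])
    o=outline("wrist",n,z)
    if o: c,s,a=cv2.minAreaRect(o[1]);print(o[0],np.round(c,1),np.round(s,1),round(a,1));np.save(n+".npy",o[1])
    if o: pr=cv2.fitLine(o[1],cv2.DIST_HUBER,0,.01,.01).ravel();print("line",np.degrees(np.arctan2(pr[1],pr[0])),pr[2:])
im=grab_frame("top");cv2.imwrite("pics/t5.png",im)
for n,z in (("cover_wide",64),("cover_mid",86),("knife",45)):
    o=outline("top",n,z);print(n,o and (o[0],cv2.minEnclosingCircle(o[1]),cv2.minAreaRect(o[1])))
plan()
E
python3 g.py;python3 -c "
import cv2,numpy as np
a=cv2.imread('pics/w5.png');b=cv2.imread('pics/t5.png')[140:300,340:540]
cv2.imwrite('pics/m5.png',np.hstack([cv2.resize(a,(480,300)),cv2.resize(b,(320,256))[:300] if 0 else cv2.copyMakeBorder(cv2.resize(b,(320,256)),0,44,0,0,0)]))"
```

```text
knife [(0.86, array([ 415.7, -260.8,   52. ])), (0.7, array([ 469.8, -134.3,   -0.7]))]
carton [(0.98, array([ 432.6, -248.4,   35. ]))]
0.73 [ 445.  -268.3] [150.8  50.8] 73.1
line 76.82592 [ 446.9165  -264.40536]
cover_wide (0.68, ((597.4238891601562, -366.35113525390625), 66.85198974609375), ((601.3306274414062, -343.64617919921875), (62.22212219238281, 133.42625427246094), 79.9547119140625))
cover_mid (0.84, ((591.7000732421875, -379.6186828613281), 59.28478240966797), ((593.1898803710938, -379.58673095703125), (115.71490478515625, 111.1599349975586), 89.91990661621094))
knife (0.86, ((422.7644348144531, -226.02093505859375), 55.94732666015625), ((422.1769104003906, -225.8967742919922), (110.94001007080078, 23.553443908691406), 78.06669616699219))
now [ 421.3 -254.3  162.7] [-180.     -0.     75.15] t 19.5 q6 -0.29
```

View pics/m5.png

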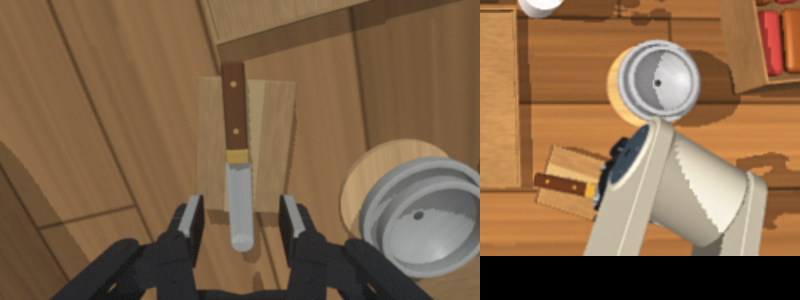

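The covers are nested: mid sits inside wide in the right panel. In wrist pixels the knife handle end is at about (310,83), the bolster at (316,217) and the blade tip at (321,333).

Run:
```python
from plan import *
c=get_calibration("wrist");im=cv2.imread("pics/w5.png")
h=onz("wrist",(310,85),53,c);b=onz("wrist",(316,217),53,c);t=onz("wrist",(321,333),44,c)
print(h,b,t);
for a,d in((h,b),(b,t),(h,t)): print(np.linalg.norm(a-d),np.degrees(np.arctan2(*(a-d)[:2][::-1])))
hs=cv2.cvtColor(im,cv2.COLOR_BGR2HSV);
# dark handle columns at several rows
for r in (100,130,160,190): 
    row=im[r,280:350].sum(1).astype(int); idx=np.where(row<230)[0]+280; print(r,idx.min() if len(idx) else None,idx.max() if len(idx) else None, onz("wrist",(idx.mean(),r),53,c) if len(idx) else None)
for r in (240,270,300):
    row=hs[r,280:360,1].astype(int); idx=np.where(row<60)[0]+280; print(r,idx.min() if len(idx) else None,idx.max() if len(idx) else None, onz("wrist",(idx.mean(),r),45,c) if len(idx) else None)
```

```text
[ 434.18920779 -173.20456144   53.        ] [ 413.15145948 -266.7084055    53.        ] [ 387.35368091 -378.73711146   44.        ]
95.841304817446 77.31997613698121
115.31242924419487 77.03209280128561
210.99335463080325 77.16297918608522
100 294 325 [ 431.24670392 -182.60516962   53.        ]
130 297 327 [ 427.52164782 -202.72005526   53.        ]
160 300 328 [ 423.25499299 -223.77419661   53.        ]
190 302 329 [ 418.3944588  -245.88294161   53.        ]
240 302 335 [ 408.99968232 -289.32914875   45.        ]
270 304 336 [ 403.12939722 -316.05615899   45.        ]
300 306 337 [ 396.85453502 -344.61302494   45.        ]
```

```bash
python3 -c "
from plan import *
plan((417.5,-249,100,77.5),(417.5,-249,38,77.5))"
```

```text
now [ 421.3 -254.3  162.7] [-180.     -0.     75.15] t 19.5 q6 -0.29
-> [ 417.5 -249.   100.    77.5] turn z -2.4 (1 rows) shift [ 4.4 -4.9 62.7] len 63 q6~-18
-> [ 417.5 -249.    38.    77.5] turn z -0.0 (0 rows) shift [ 0.  0. 62.] len 62 q6~-18
```

Emit:
servo_tool(
  rows=[
    [45,[0,0,0],[0,0,-2.4]],
    [45,[2.2,-2.4,32],[0,0,0]],
    [45,[2.2,-2.5,31],[0,0,0]],
    [45,[0,0,25],[0,0,0]],
    [45,[0,0,20],[0,0,0]],
    [45,[0,0,12],[0,0,0]],
    [45,[0,0,5],[0,0,0]],
    [45,[0,0,0],[0,0,0]],
  ],
  force=110,
)

```text
clock: 20.5
eef_pos: [417.6, -249.1, 37.8]
tcp_rot: [3.142, 0.0, 1.354]
contact_force: [1.0, -0.1, 0.3]
opening: 0.523
```

Emit:
servo_tool(
  rows=[
    [15,[0,0,0],[0,0,0]],
    [15,[0,0,0],[0,0,0]],
    [15,[0,0,0],[0,0,0]],
    [15,[0,0,0],[0,0,0]],
    [15,[0,0,0],[0,0,0]],
  ],
)

```text
clock: 21.12
eef_pos: [417.9, -249.2, 38.7]
tcp_rot: [3.14, 0.0, 1.354]
contact_force: [-1.8, 0.9, 8.3]
opening: 0.219
```

Emit:
servo_tool(
  rows=[
    [15,[0,0,-5],[0,0,0]],
    [15,[0,0,-15],[0,0,0]],
    [15,[0,0,-25],[0,0,0]],
    [15,[0,0,-25],[0,0,0]],
    [15,[0,0,-25],[0,0,0]],
    [15,[0,0,-16],[0,0,0]],
    [15,[0,0,0],[0,0,-10.2]],
    [15,[0,0,0],[0,0,-10.2]],
  ],
)

```text
clock: 22.12
eef_pos: [417.5, -249.0, 149.4]
tcp_rot: [3.141, 0.0, 1.716]
contact_force: [-0.7, 0.6, -0.9]
opening: 0.221
```

Emit:
servo_tool(
  rows=[
    [15,[0,0,0],[0,0,-10.2]],
    [15,[0,0,0],[0,0,-10.2]],
    [15,[0,0,0],[0,0,-10.2]],
    [15,[0,0,0],[0,0,-10.2]],
    [15,[0,0,0],[0,0,-10.2]],
    [15,[0,0,0],[0,0,-10.2]],
    [15,[0,0,0],[0,0,-10.2]],
    [15,[0,0,0],[0,0,-10.2]],
  ],
)

```text
clock: 23.12
eef_pos: [417.3, -248.9, 148.9]
tcp_rot: [3.141, -0.0, 3.14]
contact_force: [0.5, 0.5, -0.7]
opening: 0.227
```

Emit:
servo_tool(
  rows=[
    [15,[0,0,0],[0,0,-10.2]],
    [15,[0,0,0],[0,0,-10.2]],
    [15,[0,0,0],[0,0,-10.2]],
    [15,[0,0,0],[0,0,-9.9]],
    [15,[-20,37.1,0],[0,0,0]],
    [15,[-20,37.1,0],[0,0,0]],
    [15,[-20,37.1,0],[0,0,0]],
    [15,[-20,37.1,0],[0,0,0]],
  ],
)

```text
clock: 24.12
eef_pos: [382.6, -82.8, 149.0]
tcp_rot: [-3.141, 0.0, -2.442]
contact_force: [0.3, -0.2, -0.8]
opening: 0.226
```

Emit:
servo_tool(
  rows=[
    [15,[-20,37.1,0],[0,0,0]],
    [15,[-20,37.1,0],[0,0,0]],
    [15,[-20,37.1,0],[0,0,0]],
    [15,[-20,37.1,0],[0,0,0]],
    [15,[-20,37.1,0],[0,0,0]],
    [15,[-20,37.1,0],[0,0,0]],
    [15,[-20,37.1,0],[0,0,0]],
    [15,[0,0,0],[0,0,0]],
  ],
)

```text
clock: 25.12
eef_pos: [322.7, 207.1, 149.1]
tcp_rot: [3.141, 0.001, -2.438]
contact_force: [-0.4, 0.1, -1.0]
opening: 0.221
```

```bash
cat > k.py <<'E'
from plan import *
from b import outline
s=sense();print("op",s["opening"])
im=grab_frame("wrist");cv2.imwrite("pics/w6.png",im);T=w2c("wrist")
p=np.array(s["eef_pos"]);u=np.array([np.cos(np.radians(40)),np.sin(np.radians(40)),0])
tip=p+133*u+[0,0,5.3];print("tip pred",tip,"px",proj("wrist",tip),"up5mm",proj("wrist",tip+[0,0,5]))
for n,z in (("tin_lid",75),("tin",75),("knife",p[2]+5)):
    print(n,[(round(d["conf"],2),toworld(T,d["centre"]).round(1)) for d in boxes_of("wrist",n)][:2])
    o=outline("wrist",n,z)
    if o: c,sz,a=cv2.minAreaRect(o[1]);print(o[0],np.round(c,1),np.round(sz,1),round(a,1))
plan()
E
python3 k.py
```

```text
op 0.220660797674516
tip pred [424.55552185 292.58908091 154.4145762 ] px [321.36967244 481.33235533] up5mm [321.35735425 490.37691103]
tin_lid [(0.17, array([301. , 181.4, 166.5]))]
tin [(0.78, array([471.1, 298.4,  30. ]))]
0.65 [405.5 304.8] [30.1  4.7] 41.6
knife [(0.97, array([302.7, 186.5, 166.3]))]
0.96 [316.1 199.9] [144.4  27.1] 39.3
now [323.1 204.1 148.7] [-1.8e+02 -1.0e-02 -1.4e+02] t 25.48 q6 -1.71
```

View pics/w6.png

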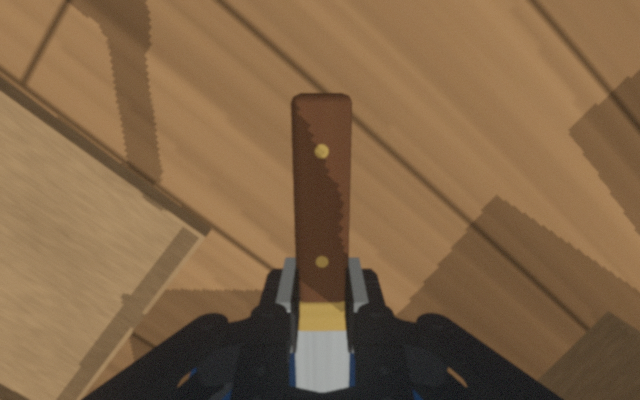

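The wrist view shows the handle straight in the pads (column 322, rear end at row 95), with the blade hidden. I'll check pitch from the handle end and find the tip with the other cameras.

Run:
```python
from plan import *
from b import outline
s=sense();p=np.array(s["eef_pos"]);u=np.array([np.cos(np.radians(40)),np.sin(np.radians(40)),0])
e=p-82*u+[0,0,14.3];print("handle end px pred",proj("wrist",e),"5mm lower",proj("wrist",e-[0,0,5]))
tip=p+133*u+[0,0,5.3];out=[]
for cam in ("side","top"):
    im=grab_frame(cam);q=proj(cam,tip);print(cam,"tip pred",q)
    t=trace(cam,"knife")
    for k in t[:2]:
        ys,xs=np.where(k["mask"]);print(k["conf"],len(xs),xs.min(),xs.max(),ys.min(),ys.max(), "top row pt",xs[ys.argmin()],"bottom",xs[ys.argmax()],ys.max(),"left",xs.min(),ys[xs.argmin()])
    c=im[int(q[1])-50:int(q[1])+50,int(q[0])-65:int(q[0])+65];c=cv2.resize(c,None,fx=3,fy=3,interpolation=cv2.INTER_CUBIC);cv2.drawMarker(c,(195+int(3*(q[0]%1)),150+int(3*(q[1]%1))),(0,255,0),0,12,1);out.append(c)
cv2.imwrite("pics/m7.png",np.hstack(out))
for n,z in (("tin_lid",75),):
    for cam in("top","side"):
        o=outline(cam,n,z);print(cam,n,o and (o[0],cv2.minAreaRect(o[1])))
```

```text
handle end px pred [320.43358192  87.34971006] 5mm lower [320.4884404   87.13793604]
side tip pred [320.28318333 275.63906728]
0.96 670 320 407 251 279 top row pt 401 bottom 324 279 left 320 273
top tip pred [186.06848274 254.94423082]
0.91 688 184 245 253 327 top row pt 187 bottom 238 327 left 184 257
0.75 5876 114 223 167 273 top row pt 184 bottom 149 273 left 114 224
top tin_lid (0.94, ((516.4340209960938, 364.034423828125), (170.85089111328125, 248.77499389648438), 39.81291580200195))
side tin_lid (0.57, ((514.9116821289062, 369.6432189941406), (167.0366973876953, 246.87408447265625), 40.0629768371582))
```

View pics/m7.png

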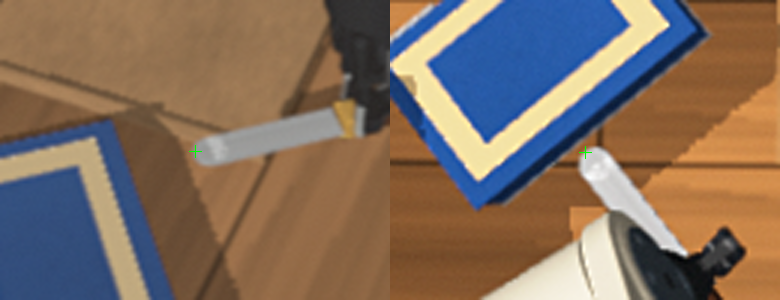

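Tip prediction matches both views to about 1 px: side (320,275), top (186,255). The tin axis is aligned too. Lowering to notch height and advancing carefully.

Emit:
servo_tool(
  rows=[
    [15,[0,0,30],[0,0,0]],
    [15,[0,0,30],[0,0,0]],
    [15,[0,0,20],[0,0,0]],
    [15,[0,0,9],[0,0,0]],
    [15,[-15,0,0],[0,0,0]],
    [15,[-12,0,0],[0,0,0]],
    [15,[0,0,0],[0,0,0]],
  ],
)

```text
clock: 26.65
eef_pos: [345.5, 223.7, 60.5]
tcp_rot: [-3.141, 0.003, -2.442]
contact_force: [-0.5, -0.0, -0.7]
opening: 0.224
```

Emit:
servo_tool(
  rows=[
    [15,[-7,0,0],[0,0,0]],
    [15,[-7,0,0],[0,0,0]],
    [15,[-4,0,0],[0,0,0]],
    [15,[0,0,0],[0,0,0]],
  ],
)

```text
clock: 27.15
eef_pos: [357.7, 234.1, 59.7]
tcp_rot: [3.142, 0.0, -2.442]
contact_force: [-0.1, 0.5, -1.6]
opening: 0.222
```

Emit:
servo_tool(
  rows=[
    [15,[-6,0,0],[0,0,0]],
    [15,[-8,0,0],[0,0,0]],
    [15,[-8,0,0],[0,0,0]],
    [15,[-8,0,0],[0,0,0]],
    [15,[0,0,0],[0,0,0]],
  ],
)

```text
clock: 27.78
eef_pos: [381.1, 253.7, 59.7]
tcp_rot: [-3.142, 0.001, -2.442]
contact_force: [-1.0, -0.5, -1.8]
opening: 0.223
```

Emit:
servo_tool(
  rows=[
    [15,[0,0,-3],[0,0,0]],
    [15,[0,0,-3],[0,0,0]],
    [15,[0,0,-3],[0,0,0]],
    [15,[0,0,0],[0,0,0]],
  ],
)

```text
clock: 28.28
eef_pos: [380.1, 253.0, 68.8]
tcp_rot: [3.142, -0.0, -2.442]
contact_force: [-0.9, 0.1, -3.8]
opening: 0.219
```

Emit:
servo_tool(
  rows=[
    [15,[-1,0,-7],[0,0,0]],
    [15,[-1,0,-8],[0,0,0]],
    [15,[-2,0,-8],[0,0,0]],
    [15,[-2,0,-8],[0,0,0]],
    [15,[-3.5,0,-8],[0,0,0]],
    [15,[-4,0,-8],[0,0,0]],
    [15,[-4,0,-8],[0,0,0]],
    [15,[0,0,0],[0,0,0]],
  ],
)

```text
clock: 29.28
eef_pos: [394.9, 265.3, 124.5]
tcp_rot: [-3.141, 0.003, -2.442]
contact_force: [-0.1, -0.9, -2.4]
opening: 0.226
```

Run:
```python
from plan import *
out=[]
for cam,(x,y) in (("side",(210,210)),("top",(90,140))):
    im=grab_frame(cam);out.append(cv2.resize(im[y:y+150,x:x+160],(400,375),interpolation=cv2.INTER_CUBIC))
cv2.imwrite("pics/m8.png",np.hstack(out));plan()
```

```text
now [394.5 265.  124. ] [-1.7999e+02  1.1000e-01 -1.3992e+02] t 29.38 q6 -1.68
```

View pics/m8.png

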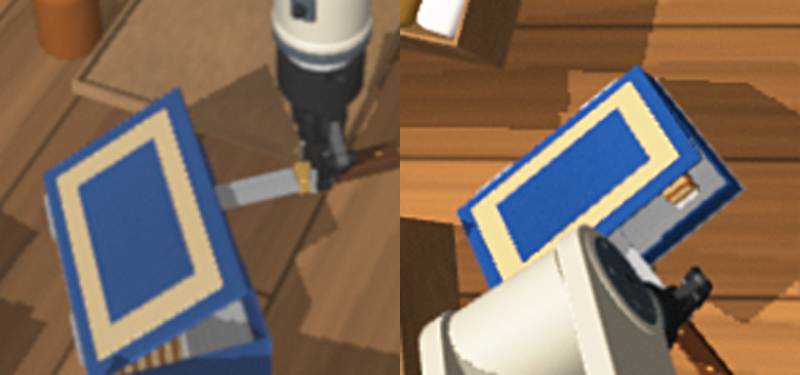

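The lid is up about 0.5 rad on the blade, and brown packs show under it at both sides of the tin. Continuing the arc.

Emit:
servo_tool(
  rows=[
    [15,[-9,0,-12],[0,0,0]],
    [15,[-9.5,0,-12],[0,0,0]],
    [15,[-10,0,-11],[0,0,0]],
    [15,[-10,0,-7],[0,0,0]],
    [15,[-11,0,-6],[0,0,0]],
    [15,[-11,0,-5],[0,0,0]],
    [15,[-12,0,-4],[0,0,0]],
    [15,[-12,0,-2],[0,0,0]],
  ],
)

```text
clock: 30.38
eef_pos: [459.3, 319.6, 183.0]
tcp_rot: [-3.142, 0.001, -2.442]
contact_force: [-1.8, -1.4, -0.3]
opening: 0.224
```

Emit:
servo_tool(
  rows=[
    [15,[-12,0,-2],[0,0,0]],
    [15,[-12,0,0],[0,0,0]],
    [15,[-12,0,0],[0,0,0]],
    [15,[-12,0,0],[0,0,0]],
    [15,[-8,0,0],[0,0,0]],
    [15,[0,0,0],[0,0,0]],
  ],
)

```text
clock: 31.12
eef_pos: [501.9, 355.5, 184.6]
tcp_rot: [3.142, 0.001, -2.442]
contact_force: [0.8, -1.0, -1.2]
opening: 0.226
```

Run:
```python
from plan import *
out=[]
for cam,(x,y) in (("side",(210,190)),("top",(90,140))):
    im=grab_frame(cam);out.append(cv2.resize(im[y:y+150,x:x+160],(400,375),interpolation=cv2.INTER_CUBIC))
cv2.imwrite("pics/m9.png",np.hstack(out));plan()
```

```text
now [501.4 355.  184.7] [ 1.8000e+02  2.0000e-02 -1.3991e+02] t 31.23 q6 -1.66
```

View pics/m9.png

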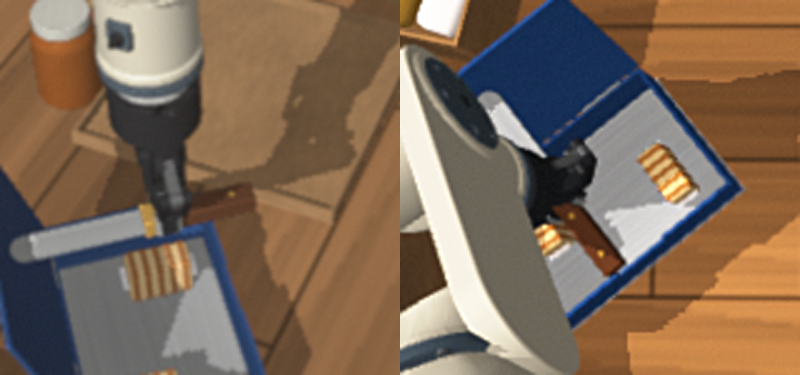

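The lid leans back past upright. The tin has two visible packs, one near each end, with the middle hidden by the knife. Returning the knife.

Emit:
servo_tool(
  rows=[
    [15,[20,0,0],[0,0,0]],
    [15,[45,0,0],[0,0,0]],
    [15,[45,0,0],[0,0,0]],
    [15,[28.6,-34.1,0],[0,0,0]],
    [15,[28.6,-34.1,0],[0,0,0]],
    [15,[28.6,-34.1,0],[0,0,0]],
    [15,[28.6,-34.1,0],[0,0,0]],
    [15,[28.6,-34.1,0],[0,0,0]],
  ],
)

```text
clock: 32.22
eef_pos: [417.4, 60.2, 185.1]
tcp_rot: [-3.141, 0.001, -2.442]
contact_force: [0.6, -0.2, -1.4]
opening: 0.222
```

Emit:
servo_tool(
  rows=[
    [15,[28.6,-34.1,0],[0,0,0]],
    [15,[28.6,-34.1,0],[0,0,0]],
    [15,[28.6,-34.1,0],[0,0,0]],
    [15,[28.6,-34.1,0],[0,0,0]],
    [15,[28.6,-34.1,0],[0,0,0]],
    [15,[28.6,-34.1,0],[0,0,0]],
    [15,[28.6,-34.1,0],[0,0,0]],
    [15,[0,0,0],[0,0,10.2]],
  ],
)

```text
clock: 33.22
eef_pos: [418.2, -252.8, 185.1]
tcp_rot: [-3.14, 0.001, -2.625]
contact_force: [-0.7, 0.6, -1.0]
opening: 0.222
```

Emit:
servo_tool(
  rows=[
    [15,[0,0,0],[0,0,10.2]],
    [15,[0,0,0],[0,0,10.2]],
    [15,[0,0,0],[0,0,10.2]],
    [15,[0,0,0],[0,0,10.2]],
    [15,[0,0,0],[0,0,10.2]],
    [15,[0,0,0],[0,0,10.2]],
    [15,[0,0,0],[0,0,10.2]],
    [15,[0,0,0],[0,0,10.2]],
  ],
)

```text
clock: 34.22
eef_pos: [418.0, -249.9, 185.0]
tcp_rot: [3.141, 0.001, 2.233]
contact_force: [-0.4, -0.9, -1.2]
opening: 0.218
```

Emit:
servo_tool(
  rows=[
    [15,[0,0,0],[0,0,10.2]],
    [15,[0,0,0],[0,0,10.2]],
    [15,[0,0,0],[0,0,10.2]],
    [15,[0,0,0],[0,0,10.2]],
    [15,[0,0,0],[0,0,10]],
    [15,[0,0,0],[0,0,0]],
  ],
)

```text
clock: 34.98
eef_pos: [418.0, -249.9, 184.9]
tcp_rot: [3.141, 0.0, 1.354]
contact_force: [0.3, -0.2, -1.1]
opening: 0.221
```

Run:
```python
from plan import *
plan((418,-249,100,77.5),(418,-249,39,77.5));print(sense()["opening"])
from b import outline
im=grab_frame("wrist");o=outline("wrist","carton",35);print("carton",o and (o[0],cv2.minAreaRect(o[1])));cv2.imwrite("pics/w10.png",im)
s=sense();print("handle end pred",proj("wrist",np.array(s["eef_pos"])+79*np.array([np.cos(np.radians(77.5)),np.sin(np.radians(77.5)),0])+[0,0,14.3]))
t=trace("wrist","knife");ys,xs=np.where(t[0]["mask"]);print(t[0]["conf"],ys.min(),xs[ys==ys.min()+3].mean())
```

```text
now [ 418.  -249.9  184.9] [1.7996e+02 1.0000e-02 7.7550e+01] t 34.98 q6 -0.32
-> [ 418.  -249.   100.    77.5] turn z 0.1 (1 rows) shift [ 0.9 -0.2 84.9] len 85 q6~-18
-> [ 418.  -249.    39.    77.5] turn z -0.0 (0 rows) shift [ 0.  0. 61.] len 61 q6~-18
0.22146899614709328
carton (0.58, ((457.3990783691406, -267.3747253417969), (141.83624267578125, 37.7062873840332), 77.15040588378906))
handle end pred [324.05508941  96.07298659]
0.98 93 321.0
```

Emit:
servo_tool(
  rows=[
    [15,[0,0,35],[0,0,0]],
    [15,[0,0,35],[0,0,0]],
    [15,[0,0,35],[0,0,0]],
    [15,[0,0,25],[0,0,0]],
    [15,[0,0,10],[0,0,0]],
    [15,[0,0,4],[0,0,0]],
    [15,[0,0,2],[0,0,0]],
    [15,[0,0,0],[0,0,0]],
  ],
)

```text
clock: 36.12
eef_pos: [418.5, -250.2, 39.3]
tcp_rot: [3.141, 0.0, 1.353]
contact_force: [1.0, 0.3, -1.5]
opening: 0.229
```

Emit:
servo_tool(
  rows=[
    [30,[0,0,0],[0,0,0]],
    [45,[0,0,0],[0,0,0]],
    [45,[0,0,0],[0,0,0]],
    [45,[0,0,-15],[0,0,0]],
    [50,[0,0,-40],[0,0,0]],
    [50,[0,0,-40],[0,0,0]],
    [50,[0,0,-40],[0,0,0]],
    [50,[0,0,0],[0,0,0]],
  ],
)

```text
clock: 37.12
eef_pos: [419.9, -251.1, 177.6]
tcp_rot: [3.135, 0.002, 1.352]
contact_force: [-0.0, -0.0, 0.1]
opening: 0.588
```

Run:
```python
from plan import *
from b import outline
im=grab_frame("wrist");cv2.imwrite("pics/w11.png",im);T=w2c("wrist")
print([(round(d["conf"],2),toworld(T,d["centre"]).round(1)) for d in boxes_of("wrist","knife")][:1])
im=grab_frame("top");cv2.imwrite("pics/t11.png",im);T=w2c("top")
print("packs",[(round(d["conf"],2),toworld(T,d["centre"]).round(1)) for d in boxes_of("top","pack1")][:5])
for t in trace("top","pack1")[:5]:
    cs,_=cv2.findContours(t["mask"].astype(np.uint8),0,1);c=max(cs,key=cv2.contourArea)[:,0];w=np.array([onz("top",p,48)[:2] for p in c],np.float32);print(t["conf"],cv2.minAreaRect(w))
o=outline("top","cover_mid",86);print(o and (o[0],cv2.minEnclosingCircle(o[1])))
o=outline("top","cover_wide",64);print(o and (o[0],cv2.minEnclosingCircle(o[1])))
plan()
a=cv2.imread("pics/w11.png");cv2.imwrite("pics/m11.png",np.hstack([cv2.resize(a,(400,250)),cv2.resize(im[130:290,80:336],(400,250))]))
```

```text
[(0.88, array([ 417.3, -263.6,   53.3]))]
packs [(0.82, array([487.6, 430.8,  46.3])), (0.62, array([545.8, 291.4,  45.2]))]
0.84 ((491.5933532714844, 429.1156005859375), (72.95991516113281, 42.55558395385742), 36.27333068847656)
0.67 ((544.2664794921875, 295.3277893066406), (75.52627563476562, 38.32453155517578), 39.52726745605469)
(0.86, ((593.6992797851562, -379.1993408203125), 59.50110626220703))
None
now [ 417.5 -249.6  172.7] [-1.7989e+02 -4.0000e-02  7.7490e+01] t 37.48 q6 -0.32
```

View pics/m11.png

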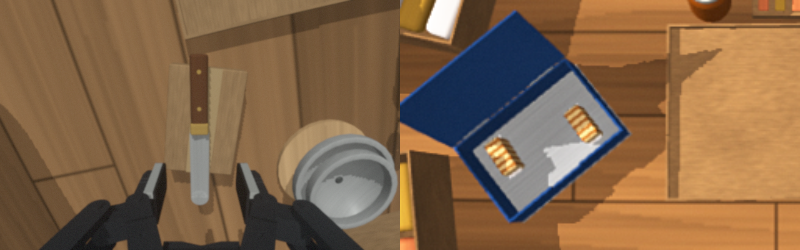

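The knife lies on the carton and the covers are nested. The tin holds two packs, at (500,155) and (580,123) in the right panel, and the tray is empty. Now the packs.

Emit:
servo_tool(
  rows=[
    [60,[30,-3,-2],[0,0,0]],
    [60,[45,-3,-2],[0,0,0]],
    [60,[45,-3,-2],[0,0,0]],
    [60,[45,-3,-2],[0,0,0]],
    [60,[45,-3,-2],[0,0,0]],
    [60,[45,-3,-2],[0,0,0]],
    [60,[45,-3,-2],[0,0,0]],
    [60,[45,-3,-2],[0,0,0]],
  ],
)

```text
clock: 38.48
eef_pos: [469.1, 93.5, 189.1]
tcp_rot: [-3.141, 0.001, 1.352]
contact_force: [0.4, -0.7, -0.7]
opening: 0.703
```

Emit:
servo_tool(
  rows=[
    [60,[45,-3,-2],[0,0,0]],
    [60,[45,-3,0],[0,0,0]],
    [60,[45,-3,0],[0,0,0]],
    [60,[45,-3,0],[0,0,0]],
    [60,[45,-3,0],[0,0,0]],
    [60,[40,-3,0],[0,0,0]],
    [60,[0,0,0],[0,0,-10.2]],
    [60,[0,0,0],[0,0,-10.2]],
  ],
)

```text
clock: 39.48
eef_pos: [508.7, 355.1, 190.3]
tcp_rot: [-3.14, 0.001, 1.715]
contact_force: [-0.1, 0.5, 0.1]
opening: 0.705
```

Emit:
servo_tool(
  rows=[
    [60,[0,0,0],[0,0,-10.2]],
    [60,[0,0,0],[0,0,-10.2]],
    [60,[0,0,0],[0,0,-10.2]],
    [60,[0,0,0],[0,0,-10.2]],
    [60,[0,0,0],[0,0,-10.2]],
    [60,[0,0,0],[0,0,-10.2]],
    [60,[0,0,0],[0,0,-10.2]],
    [60,[0,0,0],[0,0,-10.2]],
  ],
)

```text
clock: 40.48
eef_pos: [508.9, 354.4, 190.6]
tcp_rot: [-3.141, -0.002, 3.138]
contact_force: [-0.2, -0.4, -0.3]
opening: 0.702
```

Emit:
servo_tool(
  rows=[
    [60,[0,0,0],[0,0,-10.2]],
    [60,[0,0,0],[0,0,-10.2]],
    [60,[0,0,0],[0,0,-10.2]],
    [60,[0,0,0],[0,0,-9.9]],
    [60,[0,0,0],[0,0,0]],
  ],
)

```text
clock: 41.1
eef_pos: [508.9, 354.5, 190.8]
tcp_rot: [3.141, -0.002, -2.445]
contact_force: [0.3, -0.2, -0.1]
opening: 0.704
```

```bash
cat > p.py <<'E'
from plan import *
import sys
im=grab_frame("wrist");cv2.imwrite("pics/"+sys.argv[1]+".png",im);T=w2c("wrist");cal=get_calibration("wrist")
print("packs",[(round(d["conf"],2),toworld(T,d["centre"]).round(1)) for d in boxes_of("wrist","pack1")][:5])
vis=im.copy()
for t in trace("wrist","pack1")[:5]:
    m=t["mask"].astype(np.uint8);cs,_=cv2.findContours(m,0,1);c=max(cs,key=cv2.contourArea);vis=cv2.drawContours(vis,[c],-1,(0,255,0),1);c=c[:,0]
    w=np.array([onz("wrist",p,48,cal)[:2] for p in c],np.float32);r=cv2.minAreaRect(w);print(round(t["conf"],2),np.round(r[0],1),np.round(r[1],1),round(r[2],1),"cam",toworld(T,[0,0,0]).round())
cv2.imwrite("pics/"+sys.argv[1]+"v.png",vis)
plan()
E
python3 p.py w12
```

```text
packs [(0.98, array([485.8, 432. ,  48.2])), (0.95, array([539.4, 299.8,  47.1]))]
0.87 [488. 431.] [73.4 39. ] 36.2 cam [444. 301. 334.]
0.65 [541.1 302.1] [70.3 35.1] 37.5 cam [444. 301. 334.]
now [509.  354.6 191.2] [ 1.7999e+02 -5.0000e-02 -1.4022e+02] t 41.25 q6 -1.66
```

View pics/w12v.png

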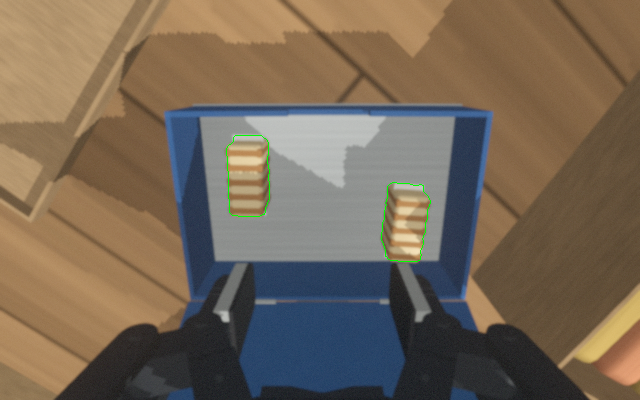

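Run:
```python
from plan import *
c=get_calibration("wrist")
for name,pts in (("L",[(228,146),(266,146),(264,214),(229,214)]),("R",[(391,193),(428,193),(421,261),(386,261)])):
    w=np.array([onz("wrist",p,48,c)[:2] for p in pts]);print(name,w.round(1).tolist(),w.mean(0).round(1))
    for i in range(4): d=w[(i+1)%4]-w[i];print("  ",round(np.hypot(*d),1),round(np.degrees(np.arctan2(d[1],d[0])),1))
plan((540.5,300.5,120,-140),(540.5,300.5,24,-140))
```

```text
L [[530.8, 274.4], [511.1, 298.2], [559.3, 332.2], [578.7, 309.0]] [545.  303.5]
   30.9 129.7
   58.9 35.3
   30.3 -50.1
   59.0 -144.2
R [[475.4, 403.2], [455.2, 427.4], [504.8, 468.7], [525.1, 444.2]] [490.1 435.9]
   31.4 129.9
   64.5 39.8
   31.8 -50.4
   64.4 -140.5
now [509.  354.6 191.2] [ 1.7999e+02 -5.0000e-02 -1.4022e+02] t 41.25 q6 -1.66
-> [ 540.5  300.5  120.  -140. ] turn z -0.2 (1 rows) shift [ 10.7 -61.6  71.2] len 95 q6~-101
-> [ 540.5  300.5   24.  -140. ] turn z 0 (0 rows) shift [-0.  0. 96.] len 96 q6~-101
```

Emit:
servo_tool(
  rows=[
    [50,[4.5,-31,25],[0,0,0]],
    [50,[4.4,-31,25],[0,0,0]],
    [50,[0,0,35],[0,0,0]],
    [50,[0,0,30],[0,0,0]],
    [50,[0,0,25],[0,0,0]],
    [50,[0,0,20],[0,0,0]],
    [50,[0,0,9],[0,0,0]],
    [50,[0,0,0],[0,0,0]],
  ],
  force=45,
)

```text
clock: 42.25
eef_pos: [541.9, 301.2, 23.4]
tcp_rot: [3.142, -0.001, -2.445]
contact_force: [-4.3, -1.6, 4.7]
opening: 0.588
```

Emit:
servo_tool(
  rows=[
    [22,[0,0,0],[0,0,0]],
    [22,[0,0,0],[0,0,0]],
    [22,[0,0,0],[0,0,0]],
    [22,[0,0,0],[0,0,0]],
    [22,[0,0,0],[0,0,0]],
  ],
)

```text
clock: 42.88
eef_pos: [542.9, 301.8, 23.5]
tcp_rot: [-3.141, 0.002, -2.444]
contact_force: [0.4, -0.8, 5.8]
opening: 0.343
```

Emit:
servo_tool(
  rows=[
    [22,[0,0,-10],[0,0,0]],
    [22,[0,0,-28],[0,0,0]],
    [22,[0,0,-35],[0,0,0]],
    [22,[0,0,-35],[0,0,0]],
    [22,[10,-18,0],[0,0,0]],
    [22,[20,-36,0],[0,0,0]],
    [22,[20,-36,0],[0,0,0]],
    [22,[20,-36,0],[0,0,0]],
  ],
)

```text
clock: 43.88
eef_pos: [568.9, 157.8, 129.8]
tcp_rot: [3.141, -0.001, -2.444]
contact_force: [0.3, 1.0, -1.2]
opening: 0.338
```

Emit:
servo_tool(
  rows=[
    [22,[20,-36,0],[0,0,0]],
    [22,[20,-36,0],[0,0,0]],
    [22,[9,-18,0],[0,0,0]],
    [22,[0,0,35],[0,0,0]],
    [22,[0,0,35],[0,0,0]],
    [22,[0,0,25],[0,0,0]],
    [22,[0,0,8],[0,0,0]],
    [22,[0,0,0],[0,0,0]],
  ],
)

```text
clock: 44.88
eef_pos: [589.6, 59.5, 27.4]
tcp_rot: [3.141, -0.001, -2.444]
contact_force: [0.7, -0.8, -0.1]
opening: 0.338
```

Emit:
servo_tool(
  rows=[
    [22,[0,0,2.5],[0,0,0]],
    [22,[0,0,1],[0,0,0]],
    [40,[0,0,0],[0,0,0]],
    [50,[0,0,0],[0,0,0]],
    [50,[0,0,-15],[0,0,0]],
    [50,[0,0,-35],[0,0,0]],
    [50,[0,0,-45],[0,0,0]],
    [50,[0,0,-45],[0,0,0]],
  ],
)

```text
clock: 45.88
eef_pos: [589.8, 59.5, 166.6]
tcp_rot: [-3.141, 0.001, -2.444]
contact_force: [-0.6, -0.2, -0.0]
opening: 0.579
```

Run:
```python
from plan import *
T=w2c("top");grab_frame("top")
print("packs",[(round(d["conf"],2),toworld(T,d["centre"]).round(1)) for d in boxes_of("top","pack1")][:5])
plan((488.5,434,150,-140),(488.5,434,24,-140))
plan((570,-50,130,-140),start=(488.5,434,130,-140))
```

```text
packs [(0.65, array([489.1, 431.6,  46. ])), (0.44, array([579.5,  44.6,  44.3]))]
now [593.1  59.8 170.5] [-179.7     0.44 -140.01] t 45.98 q6 -2.17
-> [ 488.5  434.   150.  -140. ] turn z -0.0 (1 rows) shift [-160.4  353.9   20.5] len 389 q6~-88
-> [ 488.5  434.    24.  -140. ] turn z 0 (0 rows) shift [ -0.   0. 126.] len 126 q6~-88
-> [ 570  -50  130 -140] turn z 0 (0 rows) shift [ 248.7 -423.2   -0. ] len 491 q6~-135
```

Emit:
servo_tool(
  rows=[
    [50,[-16,35.4,0],[0,0,0]],
    [50,[-16,35.4,0],[0,0,0]],
    [50,[-16,35.4,0],[0,0,0]],
    [50,[-16,35.4,0],[0,0,0]],
    [50,[-16,35.4,0],[0,0,0]],
    [50,[-16,35.4,0],[0,0,0]],
    [50,[-16,35.4,0],[0,0,0]],
    [50,[-16,35.4,0],[0,0,0]],
  ],
)

```text
clock: 46.98
eef_pos: [505.4, 359.8, 164.5]
tcp_rot: [-3.142, 0.0, -2.444]
contact_force: [-0.3, 0.5, -0.4]
opening: 0.585
```

Emit:
servo_tool(
  rows=[
    [50,[-16,35.4,0],[0,0,0]],
    [50,[-16,35.3,0],[0,0,0]],
    [50,[0,0,0],[0,0,0]],
    [50,[0,0,0],[0,0,0]],
  ],
)

```text
clock: 47.48
eef_pos: [484.8, 432.9, 164.1]
tcp_rot: [-3.141, -0.001, -2.443]
contact_force: [-0.2, 0.5, -0.3]
opening: 0.587
```

```bash
python3 p.py w13; python3 -c "
from plan import *
plan((488.5,434,24,-140))"
```

```text
packs [(0.87, array([483.1, 433.3,  51.4]))]
0.61 [485.9 434.7] [71.6 29.9] 36.3 cam [420. 379. 307.]
now [485.3 432.4 164.2] [-1.7999e+02 -2.0000e-02 -1.4007e+02] t 47.62 q6 -1.54
now [485.3 432.4 164.2] [-1.7999e+02 -2.0000e-02 -1.4007e+02] t 47.62 q6 -1.54
-> [ 488.5  434.    24.  -140. ] turn z -0.1 (1 rows) shift [ -3.5  -0.8 140.2] len 140 q6~-88
```

View pics/w13v.png

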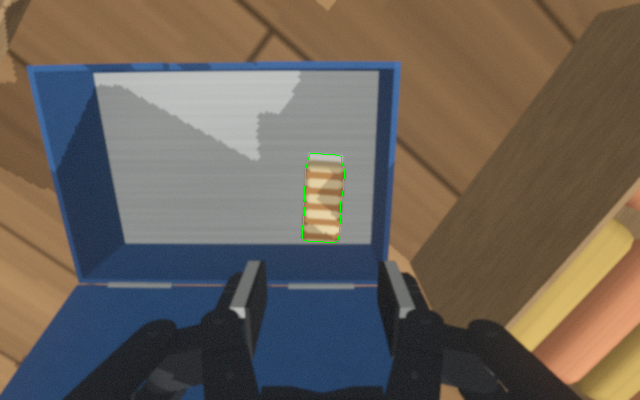

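The second pack, at (323,198), is centred between the open fingers. Picking and placing it.

Emit:
servo_tool(
  rows=[
    [50,[-2.5,0,30],[0,0,0]],
    [50,[0,0,35],[0,0,0]],
    [50,[0,0,35],[0,0,0]],
    [50,[0,0,25],[0,0,0]],
    [50,[0,0,12],[0,0,0]],
    [50,[0,0,3],[0,0,0]],
    [22,[0,0,0],[0,0,0]],
    [22,[0,0,0],[0,0,0]],
  ],
)

```text
clock: 48.62
eef_pos: [487.8, 435.2, 25.5]
tcp_rot: [-3.141, 0.002, -2.444]
contact_force: [-1.0, -2.0, 6.7]
opening: 0.348
```

Emit:
servo_tool(
  rows=[
    [22,[0,0,0],[0,0,0]],
    [22,[0,0,0],[0,0,0]],
    [22,[0,0,0],[0,0,0]],
    [22,[0,0,-10],[0,0,0]],
    [22,[0,0,-28],[0,0,0]],
    [22,[0,0,-35],[0,0,0]],
    [22,[0,0,-35],[0,0,0]],
    [22,[10,-17,0],[0,0,0]],
  ],
)

```text
clock: 49.62
eef_pos: [491.9, 417.5, 136.0]
tcp_rot: [3.141, 0.007, -2.443]
contact_force: [0.0, 0.6, -1.4]
opening: 0.348
```

Emit:
servo_tool(
  rows=[
    [22,[20.6,-35,0],[0,0,0]],
    [22,[20.6,-35,0],[0,0,0]],
    [22,[20.6,-35,0],[0,0,0]],
    [22,[20.6,-35,0],[0,0,0]],
    [22,[20.6,-35,0],[0,0,0]],
    [22,[20.6,-35,0],[0,0,0]],
    [22,[20.6,-35,0],[0,0,0]],
    [22,[20.6,-35,0],[0,0,0]],
  ],
)

```text
clock: 50.62
eef_pos: [543.0, 93.0, 131.5]
tcp_rot: [3.141, -0.001, -2.444]
contact_force: [0.4, 1.0, -0.4]
opening: 0.343
```

Emit:
servo_tool(
  rows=[
    [22,[20.6,-35,0],[0,0,0]],
    [22,[20.6,-35,0],[0,0,0]],
    [22,[20.6,-35,0],[0,0,0]],
    [22,[10,-19,0],[0,0,0]],
    [22,[0,0,0],[0,0,0]],
    [22,[0,0,0],[0,0,0]],
  ],
)

```text
clock: 51.38
eef_pos: [568.0, -45.4, 131.9]
tcp_rot: [3.141, -0.0, -2.444]
contact_force: [-0.8, -0.0, -0.6]
opening: 0.347
```

Emit:
servo_tool(
  rows=[
    [22,[0,0,35],[0,0,0]],
    [22,[0,0,35],[0,0,0]],
    [22,[0,0,24],[0,0,0]],
    [22,[0,0,8],[0,0,0]],
    [22,[0,0,4],[0,0,0]],
    [22,[0,0,1],[0,0,0]],
    [40,[0,0,0],[0,0,0]],
    [50,[0,0,0],[0,0,0]],
  ],
)

```text
clock: 52.38
eef_pos: [569.1, -46.1, 25.9]
tcp_rot: [-3.141, 0.001, -2.444]
contact_force: [-0.3, -0.5, -0.7]
opening: 0.586
```

Emit:
servo_tool(
  rows=[
    [50,[0,0,-15],[0,0,0]],
    [50,[0,0,-35],[0,0,0]],
    [50,[0,0,-45],[0,0,0]],
    [50,[0,0,-45],[0,0,0]],
    [50,[35,0,0],[0,0,0]],
    [50,[40,0,0],[0,0,0]],
    [50,[40,0,0],[0,0,0]],
    [50,[40,0,0],[0,0,0]],
  ],
)

```text
clock: 53.38
eef_pos: [449.0, -146.4, 166.4]
tcp_rot: [-3.14, 0.001, -2.443]
contact_force: [0.2, -0.7, 0.2]
opening: 0.585
```

Emit:
servo_tool(
  rows=[
    [50,[0,0,0],[0,0,0]],
    [50,[0,0,0],[0,0,0]],
  ],
)

```text
clock: 53.62
eef_pos: [450.6, -145.7, 166.2]
tcp_rot: [-3.14, 0.001, -2.444]
contact_force: [-0.3, 0.1, 0.4]
opening: 0.585
```

Run:
```python
from plan import *
from b import outline
plan();out=[]
for cam in ("top","side"):
    im=grab_frame(cam);T=w2c(cam);out.append(cv2.resize(im,(400,250)) if 0 else im)
    for n in ("pack1","knife","cover_wide","cover_mid","cover_small","tin_lid","carton"):
        print(cam,n,[(round(d["conf"],2),toworld(T,d["centre"]).round().tolist()) for d in boxes_of(cam,n)][:3])
    for n,z in (("cover_mid",86),("cover_wide",64)):
        o=outline(cam,n,z);print(n,o and (o[0],cv2.minEnclosingCircle(o[1])))
t=out[0][130:300,90:520];s=out[1][90:390,190:420]
cv2.imwrite("pics/fin.png",np.hstack([cv2.resize(t,(450,178)) if 0 else cv2.copyMakeBorder(cv2.resize(t,(500,198)),0,192,0,0,0),cv2.resize(s,(299,390))]))
```

```text
now [ 450.6 -145.7  166.2] [-1.7991e+02  7.0000e-02 -1.4006e+02] t 53.62 q6 -2.58
top pack1 [(0.72, [570.0, -44.0, 45.0]), (0.61, [592.0, 53.0, 47.0])]
top knife [(0.66, [566.0, -42.0, 46.0]), (0.59, [392.0, -374.0, 45.0])]
top cover_wide [(0.7, [575.0, -349.0, 46.0])]
top cover_mid [(0.76, [603.0, -403.0, 61.0]), (0.44, [555.0, 401.0, 52.0])]
top cover_small [(0.47, [565.0, -42.0, 45.0])]
top tin_lid [(0.92, [597.0, 436.0, 160.0])]
top carton [(0.6, [392.0, -375.0, 45.0]), (0.58, [388.0, -234.0, 40.0])]
cover_mid (0.74, ((600.697265625, -392.3341064453125), 60.178775787353516))
cover_wide (0.92, ((593.4983520507812, -380.2088317871094), 72.29839324951172))
side pack1 [(0.66, [589.0, 67.0, 40.0])]
side knife [(0.83, [411.0, -258.0, 45.0])]
side cover_wide [(0.9, [595.0, -344.0, 55.0])]
side cover_mid [(0.88, [609.0, -411.0, 65.0])]
side cover_small []
side tin_lid [(0.98, [588.0, 453.0, 160.0])]
side carton [(0.95, [411.0, -244.0, 33.0]), (0.16, [415.0, -254.0, 43.0])]
cover_mid (0.88, ((599.57861328125, -378.5096740722656), 74.62371826171875))
cover_wide (0.82, ((597.1076049804688, -346.6690673828125), 66.3860092163086))
```

View pics/fin.png

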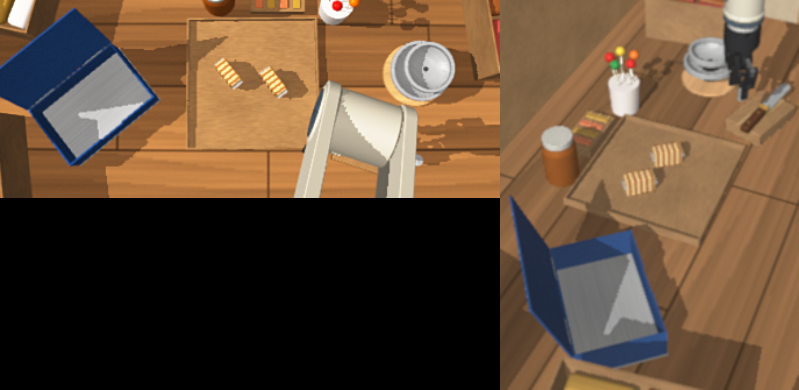

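Packs are in the tray, at top-panel (229,73) and (273,82). The lid is open at (50,60) and the knife is on the carton at side-panel (760,110). The mid cover now reads about 14 mm off the wide one's centre, up from about 2 mm, so it was probably knocked. I'll inspect it from above.

Emit:
servo_tool(
  rows=[
    [50,[0,0,-20],[0,0,10]],
    [50,[0,0,-20],[0,0,10]],
    [50,[0,0,-24],[0,0,10]],
    [50,[0,0,0],[0,0,10]],
    [50,[-21.3,-34.2,0],[0,0,0]],
    [50,[-21.3,-34.2,0],[0,0,0]],
    [50,[-21.3,-34.2,0],[0,0,0]],
    [50,[-21.3,-34.2,0],[0,0,0]],
  ],
)

```text
clock: 55.62
eef_pos: [535.5, -283.6, 229.1]
tcp_rot: [3.142, 0.0, 3.141]
contact_force: [0.6, 0.3, -0.3]
opening: 0.587
```

Emit:
servo_tool(
  rows=[
    [50,[-21.3,-34.2,0],[0,0,0]],
    [50,[-21.3,-34.2,0],[0,0,0]],
    [50,[-21.6,-34.1,0],[0,0,0]],
    [50,[0,0,0],[0,0,0]],
    [50,[0,0,0],[0,0,0]],
  ],
)

```text
clock: 56.25
eef_pos: [598.5, -384.3, 228.6]
tcp_rot: [3.141, -0.001, 3.141]
contact_force: [0.0, -0.5, -0.7]
opening: 0.583
```

```bash
cat > q.py <<'E'
from plan import *
from b import outline
import sys
plan()
im=grab_frame("wrist");T=w2c("wrist");cal=get_calibration("wrist")
cv2.imwrite("pics/%s_w.png"%sys.argv[1],im)
for n,z in (("cover_mid",86),("cover_wide",64),("board",12)):
    print(n,[(round(d["conf"],2),toworld(T,d["centre"]).round(1).tolist()) for d in boxes_of("wrist",n)][:2])
    o=outline("wrist",n,z);print(o and (o[0],cv2.minEnclosingCircle(o[1]),cv2.fitEllipse(o[1])))
sd=grab_frame("side");cv2.imwrite("pics/%s_s.png"%sys.argv[1],sd)
c=sd[115:195,300:400]
cv2.imwrite("pics/%s.png"%sys.argv[1],np.vstack([cv2.resize(im,(480,300)),cv2.resize(c,(375,300),interpolation=cv2.INTER_CUBIC)[:, :375] if 0 else cv2.copyMakeBorder(cv2.resize(c,(375,290),interpolation=cv2.INTER_CUBIC),0,0,0,105,0)]))
E
python3 q.py s1
```

```text
now [ 598.5 -384.3  228.6] [ 1.7994e+02 -7.0000e-02  1.7997e+02] t 56.25 q6 -2.14
cover_mid [(0.92, [603.9, -394.1, 61.3])]
(0.59, ((600.3377075195312, -394.37738037109375), 58.25257110595703), ((600.3709716796875, -394.39544677734375), (114.34171295166016, 115.189208984375), 79.49148559570312))
cover_wide [(0.8, [558.6, -342.6, 58.1])]
(0.95, ((595.8826904296875, -381.29180908203125), 69.60905456542969), ((601.5809326171875, -388.1572570800781), (131.9539794921875, 146.709716796875), 40.54270935058594))
board [(0.97, [527.4, -378.7, 14.9])]
(0.57, ((556.2337036132812, -380.9447021484375), 62.05525588989258), ((1512.3336181640625, -362.988037109375), (508.0528564453125, 1976.973388671875), 91.15233612060547))
```

View pics/s1.png

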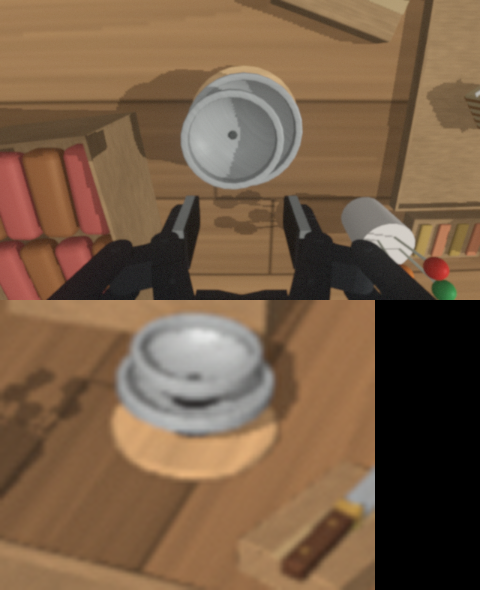

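The wrist view shows mid (centre px (232,137)) shifted about 13 mm to -y inside wide (px (250,130)), and slightly tipped. I'll re-grip its +y rim, lift, recentre and lower.

Emit:
servo_tool(
  rows=[
    [30,[-1,22,30],[0,0,0]],
    [30,[-1,22,30],[0,0,0]],
    [30,[0,0,30],[0,0,0]],
    [30,[0,0,25],[0,0,0]],
    [30,[0,0,20],[0,0,0]],
    [30,[0,0,12],[0,0,0]],
    [30,[0,0,7],[0,0,0]],
    [30,[0,0,0],[0,0,0]],
  ],
  force=50,
)

```text
clock: 57.65
eef_pos: [601.2, -341.0, 75.2]
tcp_rot: [3.142, -0.0, 3.141]
contact_force: [-0.2, -0.3, -0.5]
opening: 0.356
```

Emit:
servo_tool(
  rows=[
    [4,[0,0,0],[0,0,0]],
    [4,[0,0,0],[0,0,0]],
    [4,[0,0,0],[0,0,0]],
    [4,[0,0,0],[0,0,0]],
    [4,[0,0,0],[0,0,0]],
    [4,[0,0,0],[0,0,0]],
  ],
)

```text
clock: 58.4
eef_pos: [601.7, -340.8, 75.7]
tcp_rot: [-3.142, 0.001, 3.141]
contact_force: [1.8, 2.9, 5.8]
opening: 0.082
```

Emit:
servo_tool(
  rows=[
    [4,[0,0,-8],[0,0,0]],
    [4,[0,0,-20],[0,0,0]],
    [4,[0,0,-30],[0,0,0]],
    [4,[0,0,-20],[0,0,0]],
    [4,[0,0,0],[0,0,0]],
    [4,[0,0,0],[0,0,0]],
  ],
)

```text
clock: 59.15
eef_pos: [600.6, -340.7, 152.5]
tcp_rot: [3.141, -0.001, 3.141]
contact_force: [-0.3, 0.1, -1.7]
opening: 0.079
```

Run:
```python
from plan import *
from b import outline
plan();s=sense();z=s["eef_pos"][2]
for cam in ("wrist","side","top"):
    im=grab_frame(cam);cv2.imwrite("pics/r_%s.png"%cam,im)
    for n,h in (("cover_mid",z+12.5),("cover_wide",64)):
        o=outline(cam,n,h);print(cam,n,o and (o[0],np.round(cv2.minEnclosingCircle(o[1])[0],1),round(cv2.minEnclosingCircle(o[1])[1],1),np.round(cv2.fitEllipse(o[1])[0],1),np.round(cv2.fitEllipse(o[1])[1],1)))
```

```text
now [ 600.6 -340.7  152.5] [ 1.7997e+02 -6.0000e-02  1.7998e+02] t 59.15 q6 -2.09
wrist cover_mid (0.65, array([ 594.3, -392.3]), 57.9, array([ 586.4, -395.1]), array([ 91.6, 116.8]))
wrist cover_wide (0.62, array([ 593.2, -380.1]), 68.9, array([ 573.1, -364.1]), array([ 82.5, 130.2]))
side cover_mid (0.89, array([ 582.1, -370.2]), 77.8, array([ 570.2, -375.4]), array([ 64.4, 158.9]))
side cover_wide (0.78, array([ 592.5, -369.9]), 77.3, array([ 592.5, -370.5]), array([134.5, 148.3]))
top cover_mid (0.45, array([ 587.9, -440.8]), 12.4, array([ 586.7, -441.1]), array([18.3, 22.6]))
top cover_wide (0.96, array([ 582.8, -338.7]), 50.3, array([ 582.8, -338.8]), array([57.3, 90.4]))
```

Emit:
servo_tool(
  rows=[
    [4,[5,13.7,0],[0,0,0]],
    [4,[0,0,0],[0,0,0]],
    [4,[0,0,20],[0,0,0]],
    [4,[0,0,25],[0,0,0]],
    [4,[0,0,20],[0,0,0]],
    [4,[0,0,8],[0,0,0]],
    [4,[0,0,3],[0,0,0]],
    [4,[0,0,0],[0,0,0]],
  ],
)

```text
clock: 60.6
eef_pos: [596.5, -327.4, 77.5]
tcp_rot: [-3.141, 0.001, 3.141]
contact_force: [-0.4, -0.5, -0.4]
opening: 0.078
```

Emit:
servo_tool(
  rows=[
    [4,[0,0,1.5],[0,0,0]],
    [4,[0,0,0],[0,0,0]],
  ],
)

```text
clock: 60.85
eef_pos: [596.6, -327.4, 76.3]
tcp_rot: [-3.141, 0.001, 3.141]
contact_force: [0.2, -0.5, -0.2]
opening: 0.078
```

Emit:
servo_tool(
  rows=[
    [4,[0,0,1],[0,0,0]],
    [4,[0,0,0],[0,0,0]],
    [12,[0,0,0],[0,0,0]],
    [22,[0,0,0],[0,0,0]],
    [22,[0,0,0],[0,0,0]],
    [22,[0,0,-10],[0,0,0]],
    [30,[0,0,-30],[0,0,0]],
    [50,[0,0,-40],[0,0,0]],
  ],
)

```text
clock: 61.85
eef_pos: [595.6, -327.0, 155.2]
tcp_rot: [3.141, -0.001, 3.141]
contact_force: [0.6, -0.1, 0.0]
opening: 0.549
```

Emit:
servo_tool(
  rows=[
    [50,[-1,-28,-37],[0,0,0]],
    [50,[-1,-29,-36],[0,0,0]],
    [50,[0,0,0],[0,0,0]],
    [50,[0,0,0],[0,0,0]],
  ],
)

```text
clock: 62.35
eef_pos: [597.6, -383.7, 227.3]
tcp_rot: [3.141, -0.001, 3.141]
contact_force: [0.1, 0.9, 0.0]
opening: 0.588
```

```bash
python3 q.py s2
python3 - <<'E'
from plan import *
from facet import facet
im=cv2.imread("pics/s2_w.png");cal=get_calibration("wrist");sd=cv2.imread("pics/s2_s.png")
# mid knob hole / floor dot: dark dot inside (screw at cover's inner floor centre)
for f in ("s1_w","s2_w"):
    g=cv2.cvtColor(cv2.imread(f"pics/{f}.png"),cv2.COLOR_BGR2GRAY)[130:240,240:410];g=cv2.GaussianBlur(g,(5,5),0);_,_,p,_=cv2.minMaxLoc(g);print(f,"dark dot",(p[0]+240,p[1]+130),"at z52:",onz("wrist",(p[0]+240,p[1]+130),52,cal).round(1))
for z in (82,84,86,88,90): print(z,facet("wrist",im,cal,(597,-382),58,z))
E
```

```text
now [ 597.6 -383.7  227.3] [ 1.7996e+02 -4.0000e-02  1.7996e+02] t 62.35 q6 -2.14
cover_mid [(0.68, [597.4, -379.4, 63.1])]
(0.57, ((593.7906494140625, -380.9801330566406), 57.731117248535156), ((593.926025390625, -381.0528259277344), (112.98402404785156, 113.73843383789062), 85.51535034179688))
cover_wide [(0.71, [554.5, -381.6, 59.8])]
(0.67, ((594.9385986328125, -380.6900939941406), 69.77252960205078), ((596.9749145507812, -381.0594787597656), (132.01107788085938, 132.85084533691406), 88.86969757080078))
board [(0.92, [527.6, -375.0, 12.6])]
(0.57, ((556.1239013671875, -379.92205810546875), 62.72618865966797), ((1330.141357421875, -384.1261901855469), (456.31317138671875, 1613.6016845703125), 89.73909759521484))
s1_w dark dot (240, 135) at z52: [ 559.  -456.3   52. ]
s2_w dark dot (243, 136) at z52: [ 559.9 -453.7   52. ]
82 (array([ 599.3, -382.8]), np.float64(60.0), 'phase', np.float64(15.9), 'amp', np.float64(0.16), 'n', np.int64(180), 'std', np.float64(2.88))
84 (array([ 598. , -382.4]), np.float64(60.2), 'phase', np.float64(16.5), 'amp', np.float64(0.28), 'n', np.int64(180), 'std', np.float64(2.79))
86 (array([ 596.8, -382.4]), np.float64(60.3), 'phase', np.float64(14.0), 'amp', np.float64(0.23), 'n', np.int64(180), 'std', np.float64(2.85))
88 (array([ 595.2, -382.1]), np.float64(60.7), 'phase', np.float64(6.7), 'amp', np.float64(0.33), 'n', np.int64(179), 'std', np.float64(2.73))
90 (array([ 593.2, -381.7]), np.float64(61.3), 'phase', np.float64(22.7), 'amp', np.float64(0.23), 'n', np.int64(180), 'std', np.float64(2.82))
```

Emit:
servo_tool(
  rows=[
    [50,[20,35,-5],[0,0,0]],
    [50,[20,38,-5],[0,0,0]],
    [50,[20,38,-5],[0,0,0]],
    [50,[20,38,0],[0,0,0]],
    [50,[20,38,0],[0,0,0]],
    [50,[20,38,0],[0,0,0]],
    [50,[20,38,0],[0,0,0]],
    [50,[20,38,0],[0,0,0]],
  ],
)

```text
clock: 63.75
eef_pos: [437.5, -82.0, 242.8]
tcp_rot: [-3.142, 0.0, 3.141]
contact_force: [0.7, 0.5, -0.5]
opening: 0.585
```

Emit:
servo_tool(
  rows=[
    [50,[0,35,0],[0,0,0]],
    [50,[0,35,0],[0,0,0]],
    [50,[0,35,0],[0,0,0]],
    [50,[0,0,0],[0,0,0]],
    [50,[0,0,0],[0,0,0]],
  ],
)

```text
clock: 64.38
eef_pos: [438.2, 21.7, 242.7]
tcp_rot: [-3.141, 0.0, -3.141]
contact_force: [0.1, 0.3, -0.2]
opening: 0.587
```

```bash
cat > z.py <<'E'
from plan import *
from b import outline
plan();th=np.linspace(0,2*np.pi,180)
for cam in ("top","side"):
    im=grab_frame(cam);T=w2c(cam)
    for n in ("pack1","knife","carton","tin_lid"):
        print(cam,n,[(round(d["conf"],2),toworld(T,d["centre"]).round().tolist()) for d in boxes_of(cam,n)][:2])
    for n,z,r in (("cover_mid",86,58.5),("cover_wide",64,70.5)):
        o=outline(cam,n,z);print(n,o and (o[0],np.round(cv2.minEnclosingCircle(o[1])[0],1),round(cv2.minEnclosingCircle(o[1])[1],1)))
        t=trace(cam,n)
        if t:
            ys,xs=np.where(t[0]["mask"]);P=np.array([proj(cam,[594.5+r*np.cos(a),-381+r*np.sin(a),z]) for a in th])
            print("   mask cols",xs.min(),xs.max(),"rows",ys.min(),ys.max()," rim pred cols",P[:,0].min().round(1),P[:,0].max().round(1),"rows",P[:,1].min().round(1),P[:,1].max().round(1))
E
python3 z.py
```

```text
now [438.2  21.7 242.7] [-179.98    0.   -179.96] t 64.38 q6 -1.53
top pack1 [(0.69, [591.0, 53.0, 47.0]), (0.66, [573.0, -42.0, 45.0])]
top knife [(0.81, [413.0, -282.0, 48.0])]
top carton [(0.73, [560.0, -332.0, 11.0]), (0.6, [427.0, -262.0, 39.0])]
top tin_lid [(0.95, [599.0, 436.0, 161.0]), (0.25, [602.0, -388.0, 62.0])]
cover_mid (0.9, array([ 594.5, -378.7]), 59.8)
   mask cols 431 475 rows 168 211  rim pred cols 432.1 475.8 rows 167.4 211.6
cover_wide (0.66, array([ 595.2, -381. ]), 70.7)
   mask cols 426 476 rows 165 216  rim pred cols 425.4 477.1 rows 164.7 217.0
side pack1 [(0.8, [566.0, -36.0, 44.0]), (0.57, [587.0, 66.0, 39.0])]
side knife []
side carton [(0.55, [412.0, -242.0, 33.0])]
side tin_lid [(0.97, [588.0, 453.0, 162.0]), (0.65, [628.0, -331.0, 59.0])]
cover_mid None
cover_wide (0.6, array([ 620. , -334.1]), 53.4)
   mask cols 332 347 rows 133 150  rim pred cols 331.0 373.1 rows 123.9 147.9
```

```bash
python3 -c "
from rig import *
print(sign_off())"
```

```text
the job is handed in; nothing more can be done
None
```

The job is done and handed in, at about 65 s on the robot's clock. The hand-in reported no verdict.

**What I did**
- **Covers:** two were present, wide and mid, and I nested both upside down on the board.
- **Lid:** I levered it up with the knife through the notch and swung it back, then laid the knife on its carton where it came from.
- **Packs:** two were present, and I put both on the tray floor.
- **Mended on the way:** mid later turned up about 13 mm off centre in wide and slightly tipped, so it had probably been knocked. I gripped it again, recentred it and set it down.

**Last checks**
- **Covers:** the top view put mid about 2 mm and the wrist view about 1 mm from wide's centre. The rims match nested height to about 1 px in the top view. The last side view had the stack mostly hidden by the arm and found no mid cover, so it confirmed nothing. I did not view another picture after recentring, as my 16 were used up.
- **Lid:** about 1.86 rad.
- **Knife:** about 15–20 mm from the carton centre; the last side view missed it.
- **Packs:** about (591, 53) and (573, −42) mm, inside the tray.
- **Other sweets:** they looked undisturbed in the last full pictures, but I did not measure them again.

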